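Put the hand tools back in their trays on the saw bench

TASK

Tidy the saw bench: put the loose chisel, screwdriver and spanner away, each in the plywood tray that already holds one of its kind. Lay each one lengthwise and flat on the tray's floor beside the one already there, not on top of it and pointing the same way; set them down without dropping them, because a knock chips the chisel's edge. Leave the tools already in the trays and everything else on the bench where they are.

Things in the scene. Friction and masses are not known exactly. Their poses are not given: they have to be found in the camera images.
- chisel: The loose wood chisel, 170 mm: squarish pale wood handle 92 x 26 wide x 24 high, brass ferrule, flat steel blade 18 wide. Lies on its handle on the near part of the bench, does not roll. Origin: underside of the handle at the balance point, where to grip it across y; +x from handle to cutting edge (butt x = -72 mm, ferrule from +20, edge at +98), z up. 0.14 kg.
- screwdriver: The loose screwdriver, 170 mm: eight-sided red handle 85 long, 28 across flats, black band and collar, thin steel shank. Lies on a flat of its handle on the near part of the bench, does not roll. Origin: underside of the handle near the balance point, where to grip it across y; +x from handle to blade tip (handle end x = -68 mm, collar from +17, tip at +102), z up. 0.11 kg.
- spanner: The loose steel combination spanner, 170 mm, flat on the near part of the bench, heads 9 mm thick; shaft 12 mm wide, underside 1 and top 8 mm above the bench. Origin: underside, middle of the shaft, at the balance point, where to grip it across y with the fingertips; +x from ring end (25 wide, x = -85 to -60 mm) to open jaw end (28 wide, +55 to +85), z up. 0.12 kg.
- chisel_tray: Tray that holds a chisel: one of three alike open plywood trays in a row, in any order, fixed; 220 x 150 x 46 mm high outside, walls and floor 8 mm. Origin: centre of underside; x along the length, y across, z up. The chisel in it lies lengthwise near y = -39 mm, cutting edge to +x. The +y half is free: lay the new one near y = +22 mm, its middle at x = 0, its +x along the tray's.
- screwdriver_tray: Tray that holds a screwdriver: one of three alike open plywood trays in a row, in any order, fixed; 220 x 150 x 46 mm high outside, walls and floor 8 mm. Origin: centre of underside; x along the length, y across, z up. The screwdriver in it lies lengthwise near y = -39 mm, blade tip to +x. The +y half is free: lay the new one near y = +22 mm, its middle at x = 0, its +x along the tray's.
- spanner_tray: Tray that holds a spanner: one of three alike open plywood trays in a row, in any order, fixed; 220 x 150 x 46 mm high outside, walls and floor 8 mm. Origin: centre of underside; x along the length, y across, z up. The spanner in it lies lengthwise near y = -39 mm, open jaw end to +x. The +y half is free: lay the new one near y = +22 mm, its middle at x = 0, its +x along the tray's.
- old_chisel: The chisel already lying on the floor of the chisel tray; same size, looks and axes as chisel. It stays there and shows which way to point the new one.
- old_screwdriver: The screwdriver already lying on the floor of the screwdriver tray; same size, looks and axes as screwdriver. It stays there and shows which way to point the new one.
- old_spanner: The spanner already lying on the floor of the spanner tray; same size, looks and axes as spanner. It stays there and shows which way to point the new one.
- chisel_mid (a point): Middle of the loose chisel's length and thickness: at x = +13 mm, z = +12 mm in its own frame.
- screwdriver_mid (a point): Middle of the loose screwdriver's length and thickness: at x = +17 mm, z = +14 mm in its own frame.
- spanner_mid (a point): Middle of the loose spanner's length and thickness: at x = +0 mm, z = +4.5 mm in its own frame.
- tape: Yellow and black tape measure standing on the bench among the tools, 80 x 38 x 58 mm high. Leave it. Origin: centre of its underside, x along its length.
- offcut: Pale wood offcut lying on the bench among the tools, 90 x 36 x 22 mm high. Leave it. Origin: centre of its underside, x along its length.
- pencil: Red carpenter's pencil lying on the bench, 170 x 14 x 8 mm high. Leave it. Origin: underside, 75 mm from its blunt end, x towards its point.
- glue: White glue bottle, upright at the right of the bench, 60 mm across, 170 mm high. Leave it. Origin: centre of its foot.
- screw_tin: Clear jar with a steel lid, upright at the left of the bench, 84 mm across, 85 mm high. Leave it. Origin: centre of its foot.
- chisel_tip (a point): The cutting edge of the loose chisel: at x = +98 mm, z = +12 mm in its own frame.
- screwdriver_tip (a point): The blade tip of the loose screwdriver: at x = +102 mm, z = +14 mm in its own frame.
- spanner_tip (a point): The open jaw end of the loose spanner: at x = +85 mm, z = +4.5 mm in its own frame.
Things that resemble listed ones, but are neither listed nor needed, are in the scene too. Leave any turquoise look-alike of the screwdriver alone. What is shaped like the chisel but purple is not meant.

How it is judged:
By the outcome, as a careful person would: the job done as asked, in the order asked, and still so for the second after the job is handed in, with the robot touching nothing.
It also fails if it takes over 72 s, if anything falls off the work surface, if the arm or the gripper's body presses on something with over 40 N, if the wrist force passes 120 N, or if a joint passes its speed limit or range.

ROBOT

A 7-joint arm with a two-finger parallel gripper is mounted at the origin on the work surface. World frame = base frame: x ahead of the robot, y to its left, z up, the work surface at z = 0. Lengths are in mm, angles in rad, forces in N, time in s.
With the tool pointing down it reaches from about 400 to 925 mm from the base axis. Payload 4.1 kg.
Tool frame: the origin (TCP) lies between the finger pads; the fingertips stand 17 mm ahead of it and the grasp point (between the pads) lies 2 mm behind it (robot.tcp_to_tips is the distance from the TCP to the fingertips, in mm); y points along the fingers, z is the direction in which the jaws open and shut, and the axes are right-handed (so a half turn about y gives the same grasp; the last joint's range is limited). The gripper opens to 85 mm and grips with 20 to 120 N. Pads are 22 mm wide; open, the fingers measure 114 mm over their backs; the gripper's body (76 mm by 85 mm) begins 54 mm behind the grasp point. The pads swing forward as they close: fully open they stand 13 mm farther back than shut.
Start: joints at [1.237, 0.398, 0.045, 1.537, -0.019, 1.207, -0.051], TCP at [151.256, -632.189, 248.347] pointing down, gripper open.
Joint ranges: [-2.82, 2.82], [-0.49, 2.23], [-1.37, 1.46], [0, 2.46], [-1.36, 4.5], [0.23, 2], [-2.94, 2.94]. Speed limits (rad/s): [2.57, 2.57, 3.14, 3.14, 3.14, 3.14, 3.14].

INTERFACE

Orientations are given as a unit quaternion [x, y, z, w].
In Python, from plant import monitor, cams, ticket, robot gives the robot as it stands.
- The arm moves only by the tool move_arm, never from a script. Its argument "deltas" is a list of rows, each a list of 5 numbers: the shift along the tool's x, y, z in mm, then the turn about the tool's y in degrees, then the opening, from -1 (shut) to 1 (fully open). In form: [[dx, dy, dz, yaw, gripper], ...]. A call has 1 to 10 rows; each row shifts and turns the pose as measured when the row begins, along the tool's axes as they then stand; what a row does not reach is not made up. A row lasts 1/12 s, in which the tool goes at most 41.7 mm and 7.16 degrees, less where a joint would pass 70% of its speed; a pose out of reach is approached as far as the arm can. A call is refused whole if a number of a shift passes 41.7 or a number of a turn 7.16, either way. A call with a gripper value outside its range is refused whole. The fingers move at their own pace and stop on an object; the grip force is fixed at half the most. Time passes only in rows, so rows that do not move let the fingers close. It gives the time, the measured TCP pose, the force and the opening at its end, in the units of the state.
- monitor.get_obs(): the state, without advancing time (a new reading comes with each control period).
- cams.read_camera(name): name is "side" or "top"; returns a dict with "img" (420x560x3 uint8, red, green, blue), "z_map" (420x560 float32, mm along the optical axis (not along the pixel's ray), 0 where there is no reading), "K" (3x3 intrinsics, pixels), "extrinsics" (4x4, takes a point from camera to world coordinates). Camera axes: x right, y down, z forward; pixel columns grow to the right and rows downward; lengths in mm; the calibration is good to about 2 mm. A picture is of the moment at which its call begins.
- ticket.job_done(): hands the job in, once; it reports no verdict.
Trained networks look in the newest picture that a camera, given by its name, has taken for a name from the list of things; names that differ only in an ending like _2 or _b are one class to them, and where a whole thing is asked for, a point or a joint stands for the part that bears it (a point fixed in the world has none). Each returns a list of dicts, best first, with "score" (0 to 1); they miss things now and then, are a little off and sometimes report something else, mostly with a low value. They report only what shows in the picture. A call takes as long as a camera call. They do not tell look-alikes from the thing itself.
- cams.boxes_of(name, camera): "box" ([left, top, width, height] in pixels, round what is visible of it).
- cams.place_of(name, camera): "centre" ([row, column] in pixels: a listed point, or the origin of a listed thing).
The state is a dict: "time": time; "qpos": joint angles; "dq": joint speeds; "tau": joint torques, N m; "eef_pos": TCP position; "eef_rot": TCP orientation; "force": force on the tool from outside, world axes, zero at the start; "ft_torque": the same for the moment, N m; "grip_width": finger opening in mm.
Only numpy, scipy, OpenCV 4.12 (cv2) and the standard library are available. Lean on these libraries where they do the work, as an engineer would, in place of code of your own. Each camera call takes 0.05 s, during which the arm holds its last target.

## Working session

There is one attempt and no reset: what is moved stays moved. The work goes in short steps, Python scripts to look and compute and a tool call to move; the robot and the scene stay as the last step left them, time stands still between calls to the robot, and variables do not carry over. Pictures are saved under pics/ and viewed, and the job is handed in when it is done.

Besides the shell and the picture viewer there is one more tool, called after "Request:" as name([rows], argument=value, ...), one row to a line, values as JSON. move_arm: Moves the arm, as the interface text tells. Its arguments: {"type":"object","properties":{"deltas":{"type":"array"}},"required":["deltas"]}

```bash
ls; mkdir -p pics
python3 - <<'E'
from plant import monitor, cams, ticket, robot
import cv2,numpy as np
o=monitor.get_obs();print(o)
for n in("top","side"):
    r=cams.read_camera(n);cv2.imwrite(f"pics/{n}0.png",r["img"][:,:,::-1]);print(r["K"],r["extrinsics"]);np.savez(f"{n}0.npz",**r)
    for t in("chisel","screwdriver","spanner","chisel_tray","screwdriver_tray","spanner_tray"):
        print(n,t,[(np.round(d["centre"]),round(d["score"],2)) for d in cams.place_of(t,n)])
E
```

```text
pics
{'time': 0.0, 'qpos': array([ 1.23701965,  0.39917533,  0.04504931,  1.53787332, -0.01873246,
        1.20690903, -0.05068858]), 'dq': array([ 4.19887122e-04, -5.07639580e-05, -4.99751365e-04, -1.52468206e-03,
       -1.48088567e-04,  7.62647792e-04, -8.47835339e-04]), 'tau': array([-7.09065489e-06, -4.75122929e+01,  1.36441302e+00, -2.54222131e+01,
        1.13694990e-02,  9.47177847e-03,  8.86409367e-06]), 'eef_pos': array([ 151.09044058, -631.57722512,  247.27748443]), 'eef_rot': array([-0.08296868,  0.70291262, -0.70155941,  0.08273109]), 'force': array([-0.35545464, -1.27245962, -0.98485881]), 'ft_torque': array([ 0.03812147,  0.10051544, -0.05104336]), 'grip_width': 85.40067194397903}
[[427.93817836   0.         277.60938119]
 [  0.         427.93817836 210.39870895]
 [  0.           0.           1.        ]] [[ 1.30657925e-02 -9.85749508e-01  1.67711632e-01  1.75529987e+02]
 [-9.99899844e-01 -1.37929262e-02 -3.17143382e-03 -4.23743469e+01]
 [ 5.43947349e-03 -1.67653398e-01 -9.85830995e-01  1.66199838e+03]
 [ 0.00000000e+00  0.00000000e+00  0.00000000e+00  1.00000000e+00]]
[... 595 characters left out ...]
     ]] [[-9.07145544e-01 -2.62804387e-01  3.28665203e-01  4.15180948e+01]
 [-4.20577276e-01  5.92558158e-01 -6.87014981e-01  7.69480414e+02]
 [-1.42026963e-02 -7.61451695e-01 -6.48066046e-01  8.35700647e+02]
 [ 0.00000000e+00  0.00000000e+00  0.00000000e+00  1.00000000e+00]]
side chisel [(array([190., 304.]), 0.81), (array([148., 352.]), 0.74), (array([209., 203.]), 0.73)]
side screwdriver [(array([356., 317.]), 0.95), (array([172., 337.]), 0.72), (array([236., 270.]), 0.51)]
side spanner [(array([301., 248.]), 0.54)]
side chisel_tray [(array([176., 239.]), 0.86)]
side screwdriver_tray [(array([215., 215.]), 0.91)]
side spanner_tray [(array([273., 160.]), 0.89), (array([158., 300.]), 0.28)]
```

Run:
```python
import cv2
a=cv2.imread("pics/top0.png")[110:320,130:460]
cv2.imwrite("pics/top0z.png",cv2.resize(a,None,fx=2.4,fy=2.4,interpolation=cv2.INTER_CUBIC))
a=cv2.imread("pics/side0.png")
cv2.imwrite("pics/side0z.png",cv2.resize(a,None,fx=1.4,fy=1.4,interpolation=cv2.INTER_CUBIC))
```

```text
(no output)
```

View pics/top0z.png

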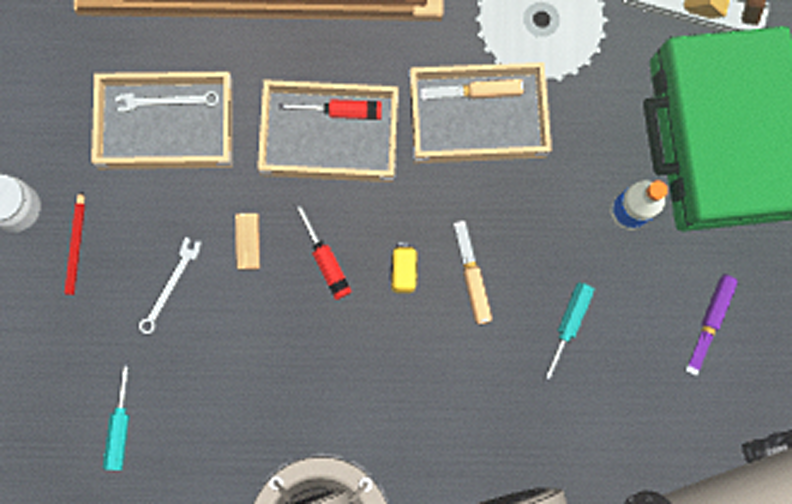

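View pics/side0z.png

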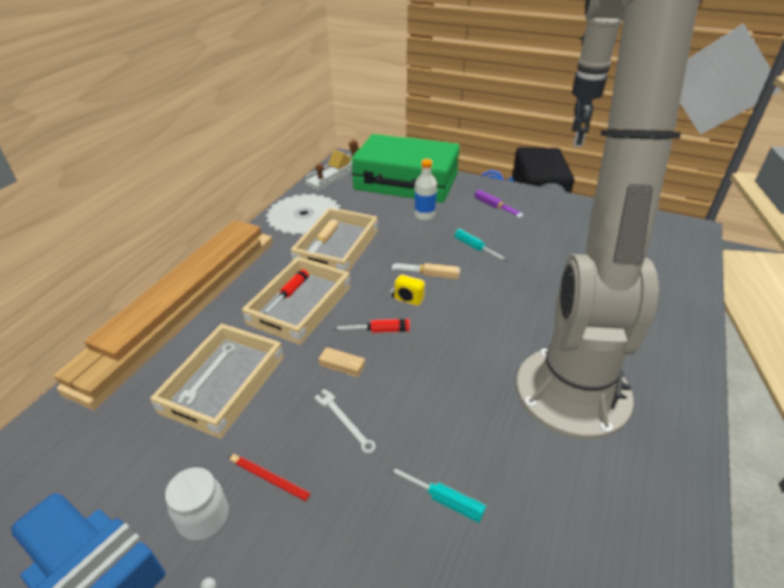

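```bash
cat > h.py <<'E'
import numpy as np,cv2
from scipy.spatial.transform import Rotation as R
def load(n):
    d=np.load(n);return {k:d[k] for k in d}
def rays(r,uv):
    uv=np.asarray(uv,float);K=r["K"];E=r["extrinsics"]
    d=np.c_[(uv[:,0]-K[0,2])/K[0,0],(uv[:,1]-K[1,2])/K[1,1],np.ones(len(uv))]@E[:3,:3].T
    return E[:3,3],d
def onplane(r,uv,z):
    o,d=rays(r,uv);t=(z-o[2])/d[:,2];return o+d*t[:,None]
def zimg(r):
    v,u=np.mgrid[:420,:560];o,d=rays(r,np.c_[u.ravel(),v.ravel()])
    return (o+d*r["z_map"].reshape(-1,1)).reshape(420,560,3)
def state():
    from plant import monitor
    o=monitor.get_obs();Rm=R.from_quat(o["eef_rot"]).as_matrix();return o,Rm
def goto(p=None,zh=None):
    """deltas to world TCP p with tool-z heading zh deg (mod 180 kept nearest)"""
    o,Rm=state()
    h=np.degrees(np.arctan2(Rm[1,2],Rm[0,2]))
    print("t",round(o["time"],2),"pos",o["eef_pos"].round(1),"hz",round(h,1),"down",Rm[:,1].round(3),"w",round(o["grip_width"],1),"F",o["force"].round(1),"q",o["qpos"].round(2))
    if p is not None: print("delta tool",(Rm.T@(np.array(p)-o["eef_pos"])).round(1))
    if zh is not None:
        d=(h-zh+180)%360-180
        print("yaw(tool y down => +turn lowers heading)",round(d,1))
E
python3 - <<'E'
from h import *
from plant import robot
print([a for a in dir(robot) if a[0]!='_'],robot.tcp_to_tips)
goto()
print(state()[1].round(2))
r=load("top0.npz");W=zimg(r)
im=r["img"].astype(int)
# bench bias
print("bench z",[W[y,x,2].round(1) for y,x in((280,300),(250,220),(210,350),(200,290),(150,235))])
rim=(W[:,:,2]>35)&(W[:,:,2]<60)
n,l,s,c=cv2.connectedComponentsWithStats(rim.astype(np.uint8))
for i in range(1,n):
    if s[i,4]>60: print(i,s[i],c[i].round(1))
# heights of small things
hm=(W[:,:,2]>6)&(W[:,:,2]<60)
n,l,s,c=cv2.connectedComponentsWithStats(hm.astype(np.uint8))
for i in range(1,n):
    if s[i,4]>20: print('h',i,s[i],c[i].round(1))
E
```

```text
['Unreachable', 'tcp_to_tips'] 17.0
t 0.7 pos [ 151.2 -632.2  248.4] hz -76.5 down [ 0. -0. -1.] w 85.7 F [ 0.4 -1.   0.7] q [ 1.24  0.4   0.05  1.54 -0.02  1.21 -0.05]
[[-0.97  0.    0.23]
 [-0.23 -0.   -0.97]
 [ 0.   -1.    0.  ]]
bench z [np.float64(6.8), np.float64(2.1), np.float64(11.5), np.float64(-2.2), np.float64(5.1)]
1 [  0   0  59  53 326] [39.4 35.3]
2 [ 162   89  146   28 1053] [210.8 107.5]
9 [415 103  20  15 119] [422.7 110.6]
24 [301 136  59  41 490] [330.2 155.5]
25 [168 140  58  39 498] [197.3 158.2]
26 [237 143  59  42 465] [266.3 162.8]
45 [265 152  24   7  83] [276.7 154.6]
47 [406 155   6  23  67] [408.3 166.2]
50 [101 161  11  23 103] [107.1 172.1]
52 [409 182  55  23 115] [426.7 198.2]
54 [123 186  22  20  79] [137.9 198.1]
59 [293 213  11  19 141] [297.9 221.9]
68 [101 243  16  19  77] [111.1 253.1]
73 [ 66 269   9  15  61] [ 70.7 277.4]
h 1 [  0   0  64  58 747] [41.3 36.5]
h 16 [ 160   87  156   34 1557] [225.8 109. ]
h 163 [389  96  62  28 771] [416.1 111. ]
h 179 [347  98  12  10  38] [352.3 102.9]
h 239 [366 103   9  13  30] [370.2 109.1]
h 345 [346 110 
[... 325 characters left out ...]
407.4 166.2]
h 1315 [407 182  57  25 205] [426.6 199.2]
h 1356 [120 186  27  21 149] [138.3 198.5]
h 1418 [384 189  14  18  70] [388.5 199.7]
h 1422 [156 190  10  46 140] [160.5 211.6]
h 1462 [253 193  23  42 219] [265.5 218.7]
h 1489 [228 195  12  29 245] [232.6 209.9]
h 1631 [319 202  18  44 281] [326.7 225. ]
h 1739 [188 209  25  40 117] [201.5 226.5]
h 1848 [292 212  13  21 165] [298.  222.3]
h 2126 [416 225  21  41 293] [426.4 243.2]
h 2210 [356 228  22  42 230] [367.7 243.1]
h 2525 [101 243  19  19 112] [112.  252.3]
h 2938 [180 260   4  17  38] [181.2 267.3]
h 3073 [ 66 267  11  17  94] [ 71.9 275.9]
h 3395 [172 278  12  29 216] [177.8 292.6]
h 3847 [233 299  58  57 873] [258.2 316.7]
```

```bash
cat > seg.py <<'E'
from h import *
def seg(r,roi,thr=45,up=4):
    u0,u1,v0,v1=roi
    a=r["img"][v0:v1,u0:u1].astype(np.float32)
    bg=np.median(a.reshape(-1,3),axis=0)
    d=a-bg
    m=np.maximum(d.max(2),0)  # brighter in any channel
    m=cv2.resize(m,None,fx=up,fy=up,interpolation=cv2.INTER_CUBIC)
    b=(m>thr).astype(np.uint8)
    n,l,s,c=cv2.connectedComponentsWithStats(b)
    k=1+np.argmax(s[1:,4]);v,u=np.nonzero(l==k)
    return np.c_[(u+.5)/up-.5+u0,(v+.5)/up-.5+v0]
def axis(P):
    """P world xy; returns min-area rect centre, heading, lengths, profile widths along axis"""
    (c,(w,h),a)=cv2.minAreaRect(P.astype(np.float32))
    q=P-P.mean(0);ev=np.linalg.eigh(q.T@q)[1][:,1]
    if ev[0]<0: ev=-ev
    s=q@ev;t=q@np.array([-ev[1],ev[0]])
    return np.array(c),sorted((w,h)),a,P.mean(0),ev,s,t
def report(name,r,roi,z,thr=45):
    uv=seg(r,roi,thr);P=onplane(r,uv,z)[:,:2]
    c,l,a,m,ev,s,t=axis(P)
    print(name,"rectc",c.round(1),"len",np.round(l,1),"rectang",round(a,1),"mean",m.round(1),"head",np.degrees(np.arctan2(ev[1],ev[0])).round(1),"ends",(m+ev*s.min()).round(1),(m+ev*s.max()).round(1))
    for q in np.linspace(s.min(),s.max(),11)[:-1]:
        k=(s>=q)&(s<q+(np.ptp(s))/10);k2=t[k];print("   s%.0f w%.1f off%.1f"%(q-s.min(),np.ptp(k2),(k2.max()+k2.min())/2),end="")
    print()
    return uv
E
python3 - <<'E'
from seg import *
r=load("top0.npz");q=load("side0.npz")
rois={"chisel":((312,342,196,252),12),"screwdriver":((248,284,190,240),14),"spanner":((184,218,204,254),5)}
im=r["img"].copy()
for n,(roi,z) in rois.items():
    uv=report("top "+n,r,roi,z)
sro={"chisel":((276,334,182,202),12),"screwdriver":((236,297,222,242),14),"spanner":((220,272,274,326),5)}
for n,(roi,z) in sro.items():
    uv=report("side "+n,q,roi,z)
    a=q["img"].copy()
E
```

```text
top chisel rectc [ 410.1 -239.3] len [ 26.9 172.9] rectang 12.9 mean [ 403.7 -239.6] head 14.1 ends [ 326.1 -259.1] [ 493.6 -217.1]
   s0 w26.9 off0.3   s17 w26.9 off-0.0   s35 w26.8 off-0.3   s52 w26.6 off-0.5   s69 w26.4 off-0.9   s86 w25.4 off-0.9   s104 w20.9 off0.7   s121 w20.4 off0.3   s138 w19.9 off0.0   s155 w20.5 off0.3
top screwdriver rectc [418.5  -4.5] len [31.3 64.2] rectang 27.6 mean [417.9  -5. ] head 27.3 ends [390.  -19.4] [447.1  10.1]
   s0 w31.3 off0.1   s6 w30.4 off0.1   s13 w30.4 off0.1   s19 w30.4 off0.1   s26 w30.5 off0.1   s32 w30.5 off0.1   s39 w30.5 off0.0   s45 w30.5 off0.0   s51 w30.5 off0.0   s58 w29.2 off0.7
top spanner rectc [380.7 252.1] len [ 32.5 173.5] rectang 64.2 mean [386.4 249.8] head -27.0 ends [303.6 291.9] [458.4 213.1]
   s0 w26.8 off0.8   s17 w24.1 off0.6   s35 w13.4 off-0.0   s52 w14.0 off-0.1   s69 w13.8 off-0.5   s87 w13.8 off-0.3   s104 w13.8 off-0.8   s122 w17.3 off1.2   s139 w31.5 off0.2   s156 w32.0 off1.4
side chisel rectc [ 407.8 -246.8] len [ 45.5 172. ] rectang 12.6 mean [ 395.6 -248.6] head 15.6 ends [ 324.5 -268.5] [ 490.5 -222.1]
   s0 w43.8 off1.5   s17 w45.5 off1.6   s34 w44.5 off0.6   s52 w43.3 off-0.4   s69 w40.7 off-2.9   s86 w35.7 off-5.2   s103 w24.2 off1.4   s121 w23.8 off1.4   s138 w24.3 off0.7   s155 w25.6 off1.4
side screwdriver rectc [414.2 -11.2] len [41.3 64.1] rectang 26.2 mean [414.5 -11.2] head 28.0 ends [385.6 -26.5] [442.3   3.7]
   s0 w35.5 off-1.3   s6 w40.2 off0.5   s13 w41.1 off0.6   s19 w41.4 off0.4   s26 w40.3 off0.4   s32 w40.3 off-0.0   s39 w40.4 off-0.4   s45 w41.0 off-0.3   s51 w40.1 off-0.1   s58 w38.9 off0.0
side spanner rectc [377.7 246.8] len [ 32.  173.9] rectang 64.5 mean [380.  247.1] head -27.1 ends [300.9 287.6] [455.9 208.3]
   s0 w25.8 off-0.2   s17 w23.8 off-0.4   s35 w13.6 off0.1   s52 w14.2 off-0.3   s70 w13.4 off-0.0   s87 w13.9 off-0.3   s104 w13.2 off-0.3   s122 w18.0 off0.7   s139 w32.1 off0.3   s157 w32.0 off0.8
```

Run:
```python
from seg import *
r=load("top0.npz");q=load("side0.npz")
for nm,c,roi in(("t",r,(244,288,188,240)),("s",q,(230,302,216,246))):
    u0,u1,v0,v1=roi
    a=cv2.resize(c["img"][v0:v1,u0:u1],None,fx=11,fy=11,interpolation=cv2.INTER_CUBIC)
    cv2.imwrite(f"pics/sd_{nm}.png",a[:,:,::-1])
# trays: outer rim by wood colour
for nm,roi in(("spanner",(160,232,132,186)),("screwdriver",(232,302,136,192)),("chisel",(296,366,130,184))):
    uv=seg(r,roi,45)
    P=onplane(r,uv,46)[:,:2]
    print(nm,cv2.minAreaRect(P.astype(np.float32)))
```

```text
spanner ((652.1993408203125, 270.47442626953125), (152.764892578125, 225.01095581054688), 1.4076719284057617)
screwdriver ((637.8275756835938, -1.2019729614257812), (223.12619018554688, 153.87091064453125), 88.14144134521484)
chisel ((688.392822265625, -266.48968505859375), (179.81390380859375, 259.833740234375), 3.5034492015838623)
```

View pics/sd_t.png

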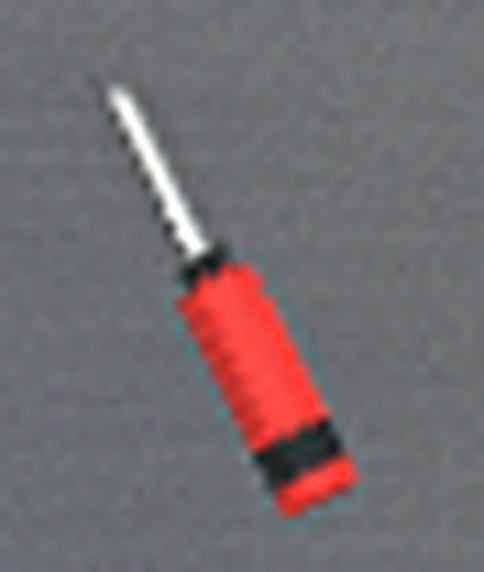

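View pics/sd_s.png

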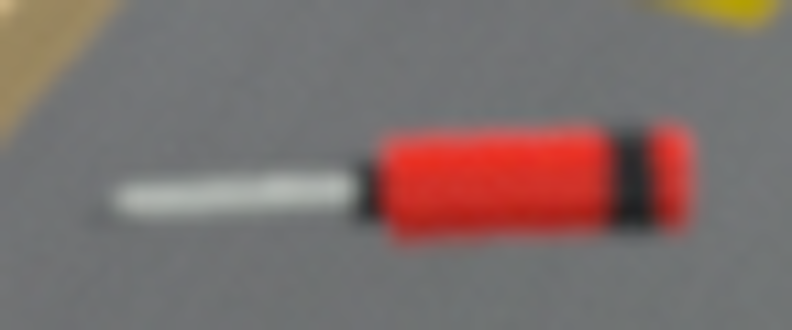

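Run:
```python
from seg import *
r=load("top0.npz");q=load("side0.npz")
for c,t,b in((r,(254.7,196),(272.9,233.5)),(q,(240.2,234),(292.7,232.4))):
    T,B=onplane(c,[t,b],14)[:,:2];d=T-B;L=np.linalg.norm(d);o=T-d/L*102
    print("sd tip",T.round(1),"butt",B.round(1),L.round(1),"head",np.degrees(np.arctan2(d[1],d[0])).round(1),"origin(tip-102)",o.round(1),"(butt+68)",(B+d/L*68).round(1))
def woodseg(c,roi,z=46):
    u0,u1,v0,v1=roi
    a=c["img"][v0:v1,u0:u1].astype(np.float32);up=4
    m=cv2.resize(a[:,:,0]-a[:,:,2],None,fx=up,fy=up,interpolation=cv2.INTER_CUBIC)
    n,l,s,cc=cv2.connectedComponentsWithStats((m>30).astype(np.uint8))
    k=1+np.argmax(s[1:,2]*s[1:,3]);v,u=np.nonzero(l==k)
    P=onplane(c,np.c_[(u+.5)/up-.5+u0,(v+.5)/up-.5+v0],z)[:,:2].astype(np.float32)
    return cv2.minAreaRect(P)
for nm,roi in(("spanner",(160,232,132,186)),("screwdriver",(232,302,136,192)),("chisel",(296,366,130,184))):
    print(nm,woodseg(r,roi))
a=cv2.resize(q["img"][140:315,100:280],None,fx=3.4,fy=3.4,interpolation=cv2.INTER_CUBIC);cv2.imwrite("pics/trs.png",a[:,:,::-1])
a=cv2.resize(r["img"][125:190,160:370],None,fx=3.8,fy=3.8,interpolation=cv2.INTER_CUBIC);cv2.imwrite("pics/trt.png",a[:,:,::-1])
```

```text
sd tip [512.  43.] butt [364.9 -30.6] 164.5 head 26.6 origin(tip-102) [420.8  -2.6] (butt+68) [ 4.257e+02 -2.000e-01]
sd tip [508.   42.2] butt [360.9 -31.3] 164.4 head 26.5 origin(tip-102) [416.7  -3.4] (butt+68) [421.7  -0.9]
spanner ((648.2005004882812, 269.2157897949219), (162.83409118652344, 227.35467529296875), 1.4224880933761597)
screwdriver ((634.078857421875, -1.1138229370117188), (223.25514221191406, 162.86068725585938), 87.88768005371094)
chisel ((668.7413330078125, -248.8308563232422), (163.41404724121094, 225.1974334716797), 3.3361687660217285)
```

View pics/trs.png

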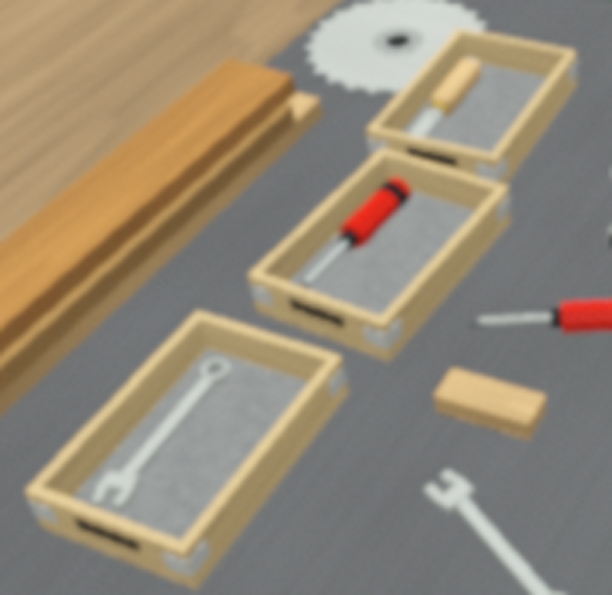

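View pics/trt.png

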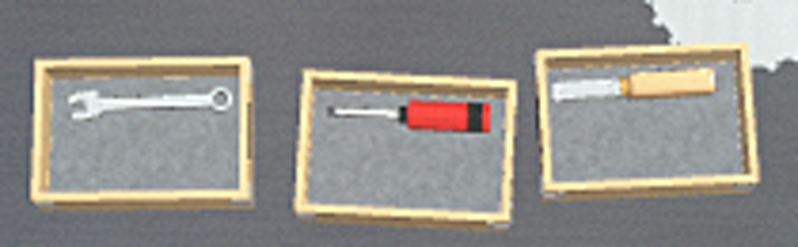

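Run:
```python
from h import *
goto((396,-245,120),-77)
```

```text
t 0.7 pos [ 151.2 -632.2  248.4] hz -76.5 down [ 0. -0. -1.] w 85.7 F [ 0.4 -1.   0.7] q [ 1.24  0.4   0.05  1.54 -0.02  1.21 -0.05]
delta tool [-328.1  128.3 -319.7]
yaw(tool y down => +turn lowers heading) 0.5
```

Request:
move_arm([
  [-27,0,-26.5,0,0.18],
  [-27,0,-26.5,0,0.18],
  [-27,0,-26.5,0,0.18],
  [-27,0,-26.5,0,0.18],
  [-27,0,-26.5,0,0.18],
  [-27,0,-26.5,0,0.18],
  [-27,0,-26.5,0,0.18],
  [-27,0,-26.5,0,0.18],
  [-27,0,-26.5,0,0.18],
  [-27,0,-26.5,0,0.18],
])

```text
time: 1.53
eef_pos: [353.8, -308.7, 246.2]
eef_rot: [0.077, -0.7, 0.706, -0.074]
force: [0.6, -0.0, 0.1]
grip_width: 50.2
```

Run:
```python
from h import *
goto((396,-245,120),-77)
```

```text
t 1.53 pos [ 353.8 -308.7  246.2] hz -77.7 down [-0.002 -0.01  -1.   ] w 50.2 F [ 0.6 -0.   0.1] q [ 0.8   0.08 -0.19  1.95  0.03  1.11 -0.76]
delta tool [-55.4 125.5 -54.4]
yaw(tool y down => +turn lowers heading) -0.7
```

Request:
move_arm([
  [-27,20,-27,0,0.18],
  [-27,30,-26,0,0.18],
  [0,38,0,0,0.18],
  [0,35,0,0,0.18],
  [0,0,0,0,0.18],
])

```text
time: 1.95
eef_pos: [402.9, -241.8, 129.6]
eef_rot: [0.078, -0.696, 0.708, -0.086]
force: [-1.2, 0.4, -0.2]
grip_width: 50.3
```

Run:
```python
from h import *
goto((396,-245,19.5),-77)
from plant import cams
for n in("top","side"):
    r=cams.read_camera(n);np.savez(n+"1.npz",**r)
    u0,u1,v0,v1=(290,370,180,260) if n=="top" else (250,360,140,220)
    a=cv2.resize(r["img"][v0:v1,u0:u1],None,fx=7,fy=7,interpolation=cv2.INTER_CUBIC)
    cv2.imwrite(f"pics/{n}1.png",a[:,:,::-1])
```

```text
t 1.95 pos [ 402.9 -241.8  129.6] hz -76.7 down [ 0.014 -0.015 -1.   ] w 50.3 F [-1.2  0.4 -0.2] q [ 0.68  0.21 -0.26  2.09  0.08  0.83 -0.97]
delta tool [  8.6 110.1  -0.5]
yaw(tool y down => +turn lowers heading) 0.3
```

View pics/side1.png

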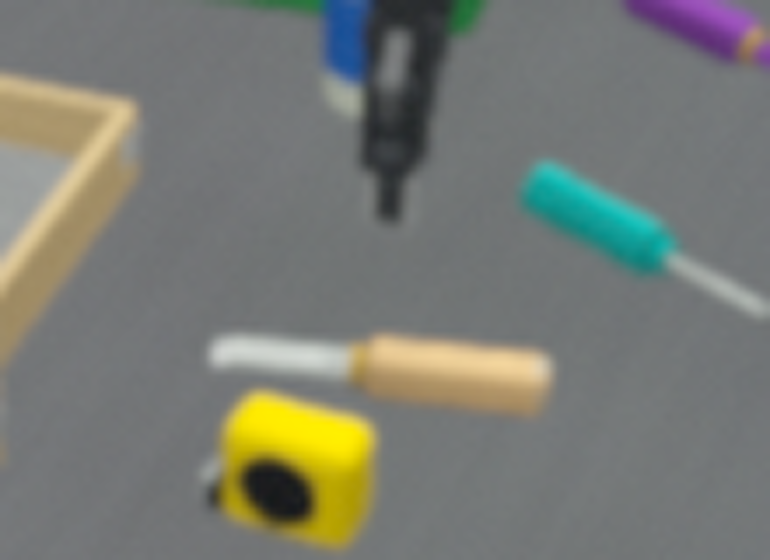

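View pics/top1.png

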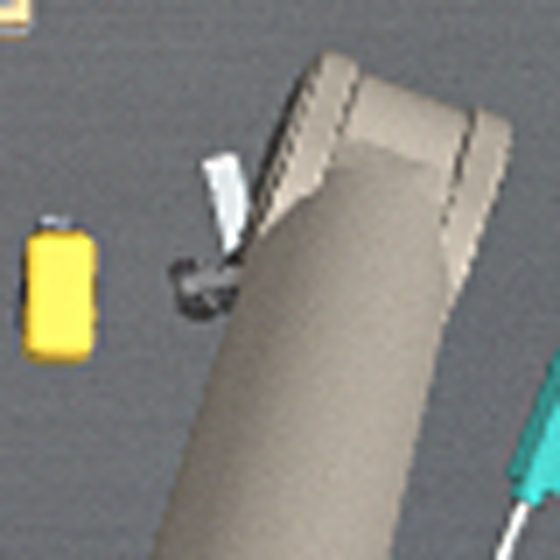

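Run:
```python
from h import *
q=load("side1.npz");o,Rm=state()
goto((396,-245,19.5),-77)
Ei=np.linalg.inv(q["extrinsics"])
for off in((0,14,-27),(0,12,-27),(0,14,27)):
    p=o["eef_pos"]+Rm@np.array(off,float);c=Ei[:3,:3]@p+Ei[:3,3];print(off,p.round(0),(q["K"]@c/c[2])[:2].round(1))
p=np.array([396,-245,24.]);c=Ei[:3,:3]@p+Ei[:3,3];print((q["K"]@c/c[2])[:2].round(1), "crop",((q["K"]@c/c[2])[:2]-[250,140])*7)
```

```text
t 2.05 pos [ 405.6 -244.7  134.5] hz -76.8 down [ 0.021 -0.02  -1.   ] w 51.2 F [0.6 0.8 0.1] q [ 0.68  0.21 -0.26  2.08  0.08  0.83 -0.97]
delta tool [ 11.3 114.7  -4.7]
yaw(tool y down => +turn lowers heading) 0.2
(0, 14, -27) [ 400. -219.  120.] [304.3 170.5]
(0, 12, -27) [ 400. -219.  122.] [304.3 170. ]
(0, 14, 27) [ 412. -271.  121.] [306.5 161.4]
[307.  189.4] crop [398.69062433 345.60100415]
```

Request:
move_arm([
  [6,25,-2,0,0.18],
  [5,25,-2,0,0.18],
  [0,25,0,0,0.18],
  [0,0,0,0,0.18],
  [0,0,0,0,0.18],
])

```text
time: 2.47
eef_pos: [404.3, -255.0, 70.2]
eef_rot: [0.065, -0.689, 0.717, -0.091]
force: [0.4, 0.1, 0.8]
grip_width: 50.2
```

Run:
```python
from h import *
goto((394,-243,19.5),-77)
```

```text
t 2.47 pos [ 404.3 -255.    70.2] hz -77.4 down [ 0.042 -0.035 -0.999] w 50.2 F [0.4 0.1 0.8] q [ 0.67  0.3  -0.24  2.14  0.14  0.65 -1.01]
delta tool [  9.1  49.8 -16.2]
yaw(tool y down => +turn lowers heading) -0.4
```

Request:
move_arm([
  [3,8,-5,0,0.18],
  [3,8,-5,0,0.18],
  [3,8,-5,0,0.18],
  [0,0,0,0,0.18],
  [0,0,0,0,0.18],
])

```text
time: 2.88
eef_pos: [396.9, -246.3, 50.5]
eef_rot: [0.06, -0.685, 0.72, -0.094]
force: [0.5, -0.3, -1.2]
grip_width: 50.6
```

Run:
```python
from h import *
goto((394,-243,19.5),-77)
```

```text
t 2.88 pos [ 396.9 -246.3   50.5] hz -77.6 down [ 0.053 -0.043 -0.998] w 50.6 F [ 0.5 -0.3 -1.2] q [ 0.66  0.32 -0.23  2.19  0.16  0.58 -1.05]
delta tool [ 3.4 30.7 -5.5]
yaw(tool y down => +turn lowers heading) -0.6
```

Request:
move_arm([
  [0,0,0,0,0.18],
  [0,0,0,0,0.18],
  [0,0,0,0,0.18],
  [0,0,0,0,0.18],
  [0,0,0,0,0.18],
  [0,0,0,0,0.18],
])

```text
time: 3.38
eef_pos: [397.9, -246.5, 51.6]
eef_rot: [0.059, -0.685, 0.72, -0.095]
force: [0.6, -0.2, 0.3]
grip_width: 50.2
```

Run:
```python
from h import *
goto((394,-243,19.5),-77)
```

```text
t 3.38 pos [ 397.9 -246.5   51.6] hz -77.5 down [ 0.055 -0.044 -0.998] w 50.2 F [ 0.6 -0.2  0.3] q [ 0.66  0.32 -0.23  2.19  0.16  0.58 -1.05]
delta tool [ 4.4 31.6 -6. ]
yaw(tool y down => +turn lowers heading) -0.5
```

Request:
move_arm([
  [0,-20,0,0,0.18],
  [0,-20,0,0,0.18],
  [0,-20,0,0,0.18],
])

```text
time: 3.63
eef_pos: [391.5, -242.1, 109.1]
eef_rot: [0.063, -0.687, 0.718, -0.092]
force: [-0.4, -1.0, -0.3]
grip_width: 50.2
```

Run:
```python
from h import *
goto((394,-243,19.5),-77)
```

```text
t 3.63 pos [ 391.5 -242.1  109.1] hz -77.5 down [ 0.046 -0.038 -0.998] w 50.2 F [-0.4 -1.  -0.3] q [ 0.68  0.21 -0.26  2.16  0.1   0.73 -0.99]
delta tool [ 1.  89.6 -2.8]
yaw(tool y down => +turn lowers heading) -0.5
```

Request:
move_arm([
  [0,-41,0,0,0.18],
  [0,-41,0,0,0.18],
  [0,-41,0,0,0.18],
  [0,0,0,0,0.18],
])

```text
time: 3.97
eef_pos: [386.1, -237.1, 239.6]
eef_rot: [0.062, -0.687, 0.718, -0.093]
force: [1.8, -1.8, 0.4]
grip_width: 50.4
```

Run:
```python
from h import *
goto((394,-243,19.5),-77)
```

```text
t 3.97 pos [ 386.1 -237.1  239.6] hz -77.5 down [ 0.048 -0.039 -0.998] w 50.4 F [ 1.8 -1.8  0.4] q [ 0.71  0.02 -0.27  2.03  0.02  1.03 -0.92]
delta tool [  2.1 220.2  -3.2]
yaw(tool y down => +turn lowers heading) -0.5
```

Request:
move_arm([
  [0,5,0,0,0.18],
  [0,5,0,0,0.18],
  [0,5,0,0,0.18],
  [0,5,0,0,0.18],
  [0,5,0,0,0.18],
  [0,5,0,0,0.18],
  [0,5,0,0,0.18],
  [0,5,0,0,0.18],
  [0,5,0,0,0.18],
  [0,5,0,0,0.18],
])

```text
time: 4.8
eef_pos: [385.9, -237.9, 179.9]
eef_rot: [0.064, -0.689, 0.716, -0.091]
force: [-0.4, 0.7, 0.4]
grip_width: 50.1
```

Run:
```python
from h import *
goto((394,-243,19.5),-77)
```

```text
t 4.8 pos [ 385.9 -237.9  179.9] hz -77.5 down [ 0.041 -0.035 -0.999] w 50.1 F [-0.4  0.7  0.4] q [ 0.7   0.09 -0.27  2.1   0.05  0.9  -0.95]
delta tool [ -1.5 160.6  -0.2]
yaw(tool y down => +turn lowers heading) -0.5
```

Request:
move_arm([
  [0,10,0,0,0.18],
  [0,10,0,0,0.18],
  [0,10,0,0,0.18],
  [0,10,0,0,0.18],
  [0,10,0,0,0.18],
  [0,10,0,0,0.18],
  [0,10,0,0,0.18],
  [0,0,0,0,0.18],
])

```text
time: 5.47
eef_pos: [388.8, -240.2, 102.1]
eef_rot: [0.064, -0.689, 0.716, -0.091]
force: [0.6, 0.1, -0.2]
grip_width: 50.2
```

Run:
```python
from h import *
goto((394,-243,19.5),-77)
```

```text
t 5.47 pos [ 388.8 -240.2  102.1] hz -77.4 down [ 0.041 -0.034 -0.999] w 50.2 F [ 0.6  0.1 -0.2] q [ 0.68  0.22 -0.26  2.16  0.11  0.72 -1.  ]
delta tool [-1.8 82.8  0.4]
yaw(tool y down => +turn lowers heading) -0.4
```

Request:
move_arm([
  [0,4,0,0,0.18],
  [0,4,0,0,0.18],
  [0,4,0,0,0.18],
  [0,4,0,0,0.18],
  [0,4,0,0,0.18],
  [0,4,0,0,0.18],
  [0,4,0,0,0.18],
  [0,0,0,0,0.18],
])

```text
time: 6.13
eef_pos: [391.1, -241.8, 72.1]
eef_rot: [0.064, -0.688, 0.717, -0.091]
force: [0.0, 0.1, 1.3]
grip_width: 50.4
```

Run:
```python
from h import *
goto((394,-243,19.5),-77)
```

```text
t 6.13 pos [ 391.1 -241.8   72.1] hz -77.5 down [ 0.044 -0.035 -0.998] w 50.4 F [0.  0.1 1.3] q [ 0.67  0.27 -0.25  2.18  0.13  0.64 -1.02]
delta tool [-0.7 52.7 -0.5]
yaw(tool y down => +turn lowers heading) -0.5
```

Request:
move_arm([
  [-29,0,29,0,0.18],
  [-29,0,29,0,0.18],
  [0,0,0,0,0.18],
  [0,0,0,0,0.18],
])

```text
time: 6.47
eef_pos: [456.5, -284.2, 72.7]
eef_rot: [0.067, -0.69, 0.715, -0.088]
force: [-0.3, -0.6, 0.9]
grip_width: 50.7
```

Run:
```python
from h import *
goto((394,-243,60),-77)
```

```text
t 6.47 pos [ 456.5 -284.2   72.7] hz -77.4 down [ 0.033 -0.031 -0.999] w 50.7 F [-0.3 -0.6  0.9] q [ 0.66  0.39 -0.24  2.    0.15  0.72 -1.02]
delta tool [ 52.3   9.3 -54.3]
yaw(tool y down => +turn lowers heading) -0.4
```

Request:
move_arm([
  [7,0,-7,0,0.18],
  [7,0,-7,0,0.18],
  [7,0,-7,0,0.18],
  [7,0,-7,0,0.18],
  [7,0,-7,0,0.18],
  [7,0,-7,0,0.18],
  [0,0,0,0,0.18],
])

```text
time: 7.05
eef_pos: [393.5, -245.3, 68.7]
eef_rot: [0.07, -0.692, 0.714, -0.086]
force: [-0.9, 0.2, 0.4]
grip_width: 50.3
```

Run:
```python
from h import *
goto((394,-243,60),-77)
```

```text
t 7.05 pos [ 393.5 -245.3   68.7] hz -77.4 down [ 0.025 -0.029 -0.999] w 50.3 F [-0.9  0.2  0.4] q [ 0.67  0.29 -0.25  2.16  0.14  0.66 -1.02]
delta tool [-0.8  8.6 -2.4]
yaw(tool y down => +turn lowers heading) -0.4
```

Request:
move_arm([
  [-29,0,29,0,0.18],
  [-29,0,29,0,0.18],
  [0,0,0,0,0.18],
  [0,0,0,0,0.18],
  [7,0,-7,0,0.18],
  [7,0,-7,0,0.18],
  [7,0,-7,0,0.18],
  [7,0,-7,0,0.18],
  [7,0,-7,0,0.18],
  [7,0,-7,0,0.18],
])

```text
time: 7.88
eef_pos: [393.4, -247.4, 66.8]
eef_rot: [0.077, -0.694, 0.711, -0.081]
force: [0.7, 1.5, 0.7]
grip_width: 50.4
```

Request:
move_arm([
  [0,0,0,0,0.18],
  [0,0,0,0,0.18],
])

```text
time: 8.05
eef_pos: [387.3, -244.4, 66.3]
eef_rot: [0.079, -0.695, 0.711, -0.079]
force: [0.4, 0.7, -0.0]
grip_width: 50.5
```

Run:
```python
from h import *
goto((394,-243,19.5),-77)
```

```text
t 8.05 pos [ 387.3 -244.4   66.3] hz -77.2 down [ 0.003 -0.022 -1.   ] w 50.5 F [ 0.4  0.7 -0. ] q [ 0.67  0.3  -0.25  2.16  0.14  0.68 -1.02]
delta tool [-6.9 46.8 -0.9]
yaw(tool y down => +turn lowers heading) -0.2
```

Tilt is almost gone. Slow descent.

Request:
move_arm([
  [-1,5,0,0,0.18],
  [-1,5,0,0,0.18],
  [-1,5,0,0,0.18],
  [-1,5,0,0,0.18],
  [-1,5,0,0,0.18],
  [-1,5,0,0,0.18],
  [-1,5,0,0,0.18],
  [0,4,0,0,0.18],
  [0,0,0,0,0.18],
])

```text
time: 8.8
eef_pos: [395.5, -243.6, 22.5]
eef_rot: [0.078, -0.695, 0.71, -0.079]
force: [-0.4, 0.4, 1.3]
grip_width: 50.5
```

Run:
```python
from h import *
goto((394,-243,19.5),-77)
```

```text
t 8.8 pos [ 395.5 -243.6   22.5] hz -77.2 down [ 0.004 -0.022 -1.   ] w 50.5 F [-0.4  0.4  1.3] q [ 0.64  0.39 -0.23  2.17  0.19  0.59 -1.07]
delta tool [ 1.3  3.  -0.9]
yaw(tool y down => +turn lowers heading) -0.2
```

Request:
move_arm([
  [0.5,3,0,0,0.18],
  [0,0,0,0,0.18],
])

```text
time: 8.97
eef_pos: [395.0, -243.7, 18.8]
eef_rot: [0.079, -0.695, 0.71, -0.079]
force: [-0.3, 0.4, -0.5]
grip_width: 50.2
```

```bash
cat > look.py <<'E'
import sys
from h import *
from plant import cams
def look(tag,top=None,side=None,f=7):
    for n,roi in(("top",top),("side",side)):
        if roi is None: continue
        r=cams.read_camera(n);np.savez(f"{n}{tag}.npz",**r)
        u0,u1,v0,v1=roi
        a=cv2.resize(r["img"][v0:v1,u0:u1],None,fx=f,fy=f,interpolation=cv2.INTER_CUBIC)
        cv2.imwrite(f"pics/{n}{tag}.png",a[:,:,::-1])
E
python3 - <<'E'
from look import *
goto((394,-243,19.5),-77)
look("2",side=(250,360,140,220))
E
```

```text
t 8.97 pos [ 395.  -243.7   18.8] hz -77.2 down [ 0.003 -0.022 -1.   ] w 50.2 F [-0.3  0.4 -0.5] q [ 0.64  0.4  -0.22  2.17  0.19  0.58 -1.07]
delta tool [ 0.8 -0.7 -0.9]
yaw(tool y down => +turn lowers heading) -0.2
```

View pics/side2.png

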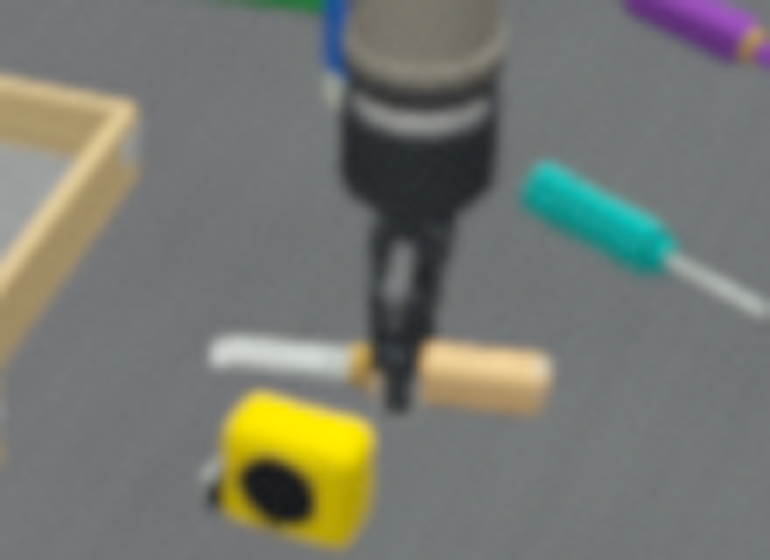

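Request:
move_arm([
  [4,0,-0.5,0,0.18],
  [0,0,0,0,-1],
  [0,0,0,0,-1],
  [0,0,0,0,-1],
  [0,0,0,0,-1],
  [0,0,0,0,-1],
  [0,0,0,0,-1],
])

```text
time: 9.6
eef_pos: [390.9, -244.6, 20.2]
eef_rot: [0.078, -0.694, 0.711, -0.08]
force: [0.3, 0.4, -1.9]
grip_width: 24.4
```

Run:
```python
from look import *
goto()
look("3",side=(250,360,140,220))
```

```text
t 9.6 pos [ 390.9 -244.6   20.2] hz -77.2 down [ 0.005 -0.023 -1.   ] w 24.4 F [ 0.3  0.4 -1.9] q [ 0.65  0.39 -0.22  2.18  0.19  0.58 -1.07]
```

View pics/side3.png

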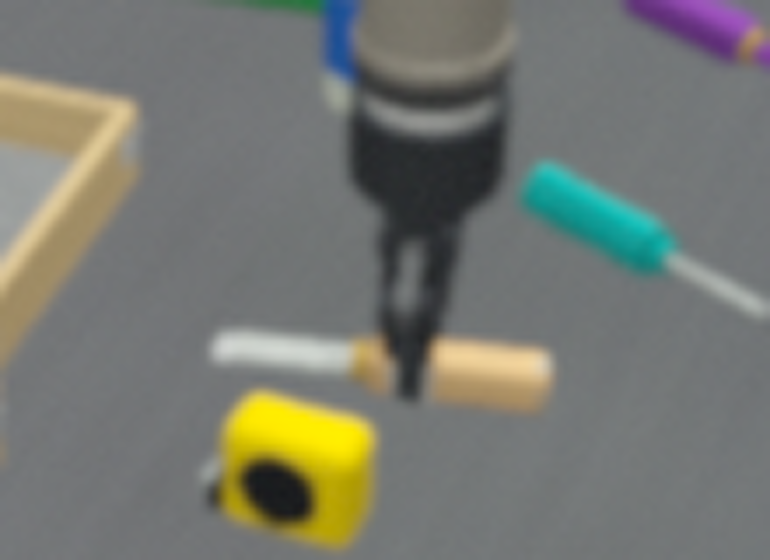

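Run:
```python
from h import *
q=load("side0.npz");r=load("top0.npz")
S={"chisel":[(463,31),(577,50),(502,165),(368,128)],"sd":[(383,150),(508,187),(385,322),(250,270)],"sp":[(200,312),(343,357),(192,550),(28,490)]}
T={"chisel":[(745,44),(757,182),(544,192),(536,48)],"sd":[(517,80),(510,220),(296,211),(304,70)],"sp":[(251,57),(250,198),(33,201),(34,60)]}
for n in S:
    for c,P,off,f in((q,S[n],(100,140),3.4),(r,T[n],(160,125),3.8)):
        uv=np.array(P)/f-.5+.5/f*1+np.array(off)
        W=onplane(c,uv,46)[:,:2]
        h=(W[3]-W[0]+W[2]-W[1]);
        print(n,W.mean(0).round(1),np.degrees(np.arctan2(h[1],h[0])).round(1),[np.linalg.norm(W[i]-W[i-1]).round(0) for i in range(4)])
```

```text
chisel [ 665.  -251.1] 93.6 [np.float64(213.0), np.float64(142.0), np.float64(230.0), np.float64(161.0)]
chisel [ 672.9 -248.1] 92.8 [np.float64(217.0), np.float64(148.0), np.float64(219.0), np.float64(154.0)]
sd [634.5  -5.5] 87.0 [np.float64(211.0), np.float64(148.0), np.float64(216.0), np.float64(152.0)]
sd [638.7  -2.4] 88.2 [np.float64(221.0), np.float64(149.0), np.float64(218.0), np.float64(150.0)]
sp [645.3 267.9] 91.7 [np.float64(218.0), np.float64(149.0), np.float64(216.0), np.float64(153.0)]
sp [652. 270.] 91.7 [np.float64(224.0), np.float64(150.0), np.float64(221.0), np.float64(150.0)]
```

Request:
move_arm([
  [0,-5,0,0,-1],
  [0,-15,0,0,-1],
  [0,-20,0,0,-1],
  [0,-20,0,0,-1],
  [0,-20,0,0,-1],
  [0,-20,0,0,-1],
  [0,0,0,0,-1],
])

```text
time: 10.23
eef_pos: [388.5, -240.8, 123.9]
eef_rot: [0.08, -0.696, 0.709, -0.078]
force: [0.5, -0.7, -2.2]
grip_width: 24.8
```

Run:
```python
from h import *
goto((649,-264.7,120),3.3)
```

```text
t 10.23 pos [ 388.5 -240.8  123.9] hz -77.2 down [-0.    -0.019 -1.   ] w 24.8 F [ 0.5 -0.7 -2.2] q [ 0.69  0.2  -0.27  2.12  0.1   0.82 -0.98]
delta tool [-248.7    4.4   81.1]
yaw(tool y down => +turn lowers heading) -80.5
```

Request:
move_arm([
  [0,0,0,-7,-1],
  [0,0,0,-7,-1],
  [0,0,0,-7,-1],
  [0,0,0,-7,-1],
  [0,0,0,-7,-1],
  [0,0,0,-7,-1],
  [0,0,0,-7,-1],
  [0,0,0,-7,-1],
  [0,0,0,-7,-1],
  [0,0,0,-7,-1],
])

```text
time: 11.07
eef_pos: [385.2, -239.2, 121.3]
eef_rot: [0.481, -0.519, 0.527, -0.471]
force: [-0.4, -0.2, -1.4]
grip_width: 24.6
```

Run:
```python
from h import *
goto((649,-264.7,120),3.3)
```

```text
t 11.07 pos [ 385.2 -239.2  121.3] hz -5.4 down [-0.004 -0.018 -1.   ] w 24.6 F [-0.4 -0.2 -1.4] q [ 0.85  0.22 -0.44  2.12  0.15  0.83  0.22]
delta tool [  0.6   0.7 265. ]
yaw(tool y down => +turn lowers heading) -8.7
```

Request:
move_arm([
  [0,0,25,-4.5,-1],
  [0,0,30,-4,-1],
  [0,0,30,0,-1],
  [0,0,30,0,-1],
  [0,0,30,0,-1],
  [0,0,30,0,-1],
  [0,0,30,0,-1],
  [0,0,30,0,-1],
  [0,0,0,0,-1],
  [0,0,0,0,-1],
])

```text
time: 11.9
eef_pos: [620.5, -229.5, 106.2]
eef_rot: [0.523, -0.487, 0.482, -0.507]
force: [-0.3, -0.4, -0.9]
grip_width: 24.6
```

Run:
```python
from h import *
goto((649,-264.7,120),3.3)
```

```text
t 11.9 pos [ 620.5 -229.5  106.2] hz 3.4 down [-0.021 -0.011 -1.   ] w 24.6 F [-0.3 -0.4 -0.9] q [ 0.6   0.59 -0.44  1.62  0.3   1.02  0.11]
delta tool [ 37. -14.  26.]
yaw(tool y down => +turn lowers heading) 0.1
```

Request:
move_arm([
  [9,-2,6,0,-1],
  [9,-2,6,0,-1],
  [9,-2,6,0,-1],
  [9,0,6,0,-1],
  [0,0,0,0,-1],
  [0,0,0,0,-1],
])

```text
time: 12.4
eef_pos: [642.5, -266.2, 108.2]
eef_rot: [0.525, -0.49, 0.479, -0.505]
force: [0.5, -0.0, -1.6]
grip_width: 24.7
```

Run:
```python
from look import *
goto((649,-264.7,28),3.3)
look("4",top=(290,370,120,200),side=(170,270,130,210))
```

```text
t 12.4 pos [ 642.5 -266.2  108.2] hz 3.4 down [-0.03  -0.01  -0.999] w 24.7 F [ 0.5 -0.  -1.6] q [ 0.61  0.64 -0.43  1.52  0.31  1.08  0.16]
delta tool [-1.8 80.   9. ]
yaw(tool y down => +turn lowers heading) 0.1
```

View pics/side4.png

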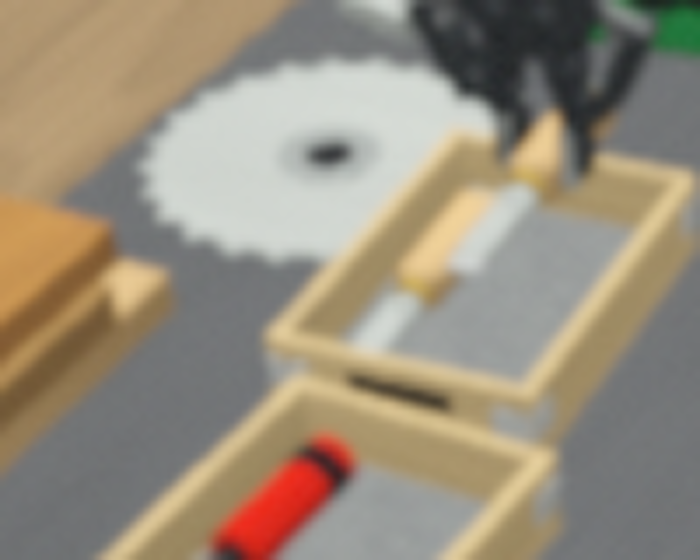

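View pics/top4.png

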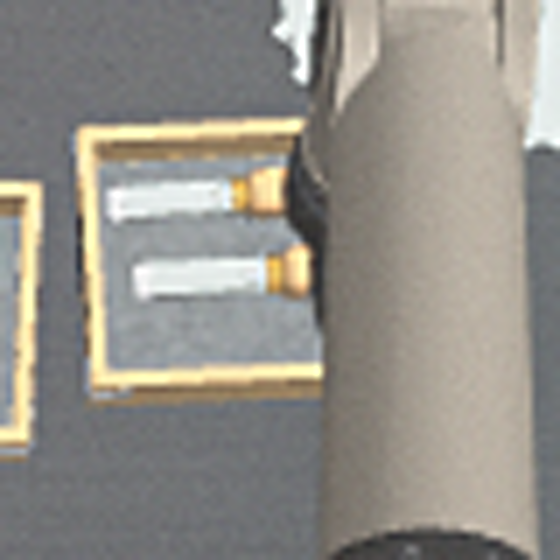

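Run:
```python
from h import *
r=load("top4.npz");q=load("side4.npz")
print("held edge",onplane(r,[(290+132/7-.5,120+278/7-.5)],100)[0].round(1), "exp", np.array([642.5,-266.2])+98*np.array([-.058,.998]))
print("side held edge",onplane(q,[(170+468/7-.5,130+262/7-.5)],100)[0].round(1))
print("old edge top",onplane(r,[(290+107/7-.5,120+205/7-.5)],20)[0].round(1),"side",onplane(q,[(170+362/7-.5,130+338/7-.5)],20)[0].round(1))
```

```text
held edge [ 639.2 -161.1  100. ] exp [ 636.816 -168.396]
side held edge [ 633.5 -171.6  100. ]
old edge top [ 705.8 -152.9   20. ] side [ 714.2 -188.2   20. ]
```

Request:
move_arm([
  [-0.5,8,2,0,-1],
  [-0.5,10,2,0,-1],
  [0,10,2,0,-1],
  [0,10,2,0,-1],
  [0,10,1,0,-1],
  [0,10,0,0,-1],
  [0,8,0,0,-1],
  [0,0,0,0,-1],
])

```text
time: 13.17
eef_pos: [647.7, -261.7, 33.1]
eef_rot: [0.526, -0.491, 0.477, -0.505]
force: [-0.5, 0.3, -1.2]
grip_width: 24.9
```

Run:
```python
from look import *
goto((649,-264.7,28),3.3)
```

```text
t 13.17 pos [ 647.7 -261.7   33.1] hz 3.6 down [-0.035 -0.008 -0.999] w 24.9 F [-0.5  0.3 -1.2] q [ 0.59  0.73 -0.41  1.55  0.35  0.97  0.13]
delta tool [3.  5.  1.3]
yaw(tool y down => +turn lowers heading) 0.3
```

Request:
move_arm([
  [1,2,0,0,-1],
  [1,1.5,0,0,-1],
  [1,1,0,0,-1],
  [0,0,0,0,-1],
])

```text
time: 13.5
eef_pos: [648.2, -263.7, 29.1]
eef_rot: [0.525, -0.491, 0.476, -0.506]
force: [-0.0, -0.4, -1.2]
grip_width: 24.6
```

Run:
```python
from look import *
goto((649,-264.7,28),3.3)
```

```text
t 13.5 pos [ 648.2 -263.7   29.1] hz 3.6 down [-0.035 -0.006 -0.999] w 24.6 F [-0.  -0.4 -1.2] q [ 0.59  0.74 -0.41  1.54  0.35  0.96  0.13]
delta tool [1.  1.1 0.7]
yaw(tool y down => +turn lowers heading) 0.3
```

Request:
move_arm([
  [0,0.8,0,0,-1],
  [0,0,0,0,-1],
])

```text
time: 13.67
eef_pos: [649.1, -264.5, 29.3]
eef_rot: [0.525, -0.49, 0.477, -0.506]
force: [0.4, 0.8, -1.7]
grip_width: 25.0
```

Request:
move_arm([
  [0,0.8,0,0,-1],
  [0,0,0,0,-1],
])

```text
time: 13.83
eef_pos: [649.4, -265.2, 28.9]
eef_rot: [0.525, -0.49, 0.478, -0.506]
force: [-0.6, 0.2, -1.4]
grip_width: 24.9
```

Run:
```python
from look import *
goto((649,-264.7,28),3.3)
look("5",side=(170,270,130,210))
```

```text
t 13.83 pos [ 649.4 -265.2   28.9] hz 3.6 down [-0.031 -0.008 -0.999] w 24.9 F [-0.6  0.2 -1.4] q [ 0.59  0.74 -0.41  1.54  0.35  0.96  0.13]
delta tool [-0.5  0.9 -0.3]
yaw(tool y down => +turn lowers heading) 0.3
```

View pics/side5.png

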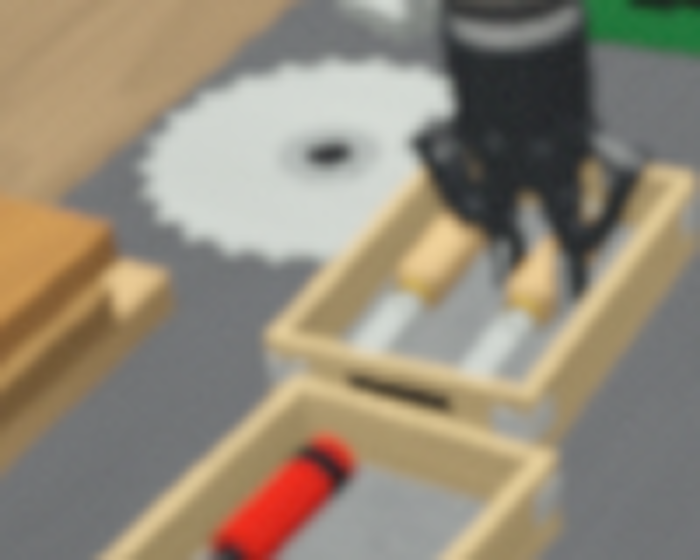

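Request:
move_arm([
  [0,1.5,0,0,-1],
  [0,0,0,0,-1],
])

```text
time: 14.05
eef_pos: [649.8, -265.4, 28.7]
eef_rot: [0.525, -0.49, 0.478, -0.506]
force: [0.2, -0.7, -0.8]
grip_width: 25.0
```

Request:
move_arm([
  [0,1,0,0,-1],
  [0,0,0,0,-1],
])

```text
time: 14.22
eef_pos: [650.2, -265.6, 28.6]
eef_rot: [0.525, -0.489, 0.479, -0.506]
force: [0.6, -0.7, -0.3]
grip_width: 24.7
```

Request:
move_arm([
  [0,0.5,0,0,-0.35],
  [0,0,0,0,-0.2],
  [0,0,0,0,-0.05],
  [0,0,0,0,-0.05],
])

```text
time: 14.55
eef_pos: [650.4, -265.8, 27.5]
eef_rot: [0.525, -0.489, 0.479, -0.506]
force: [-0.4, -0.7, -0.9]
grip_width: 40.9
```

Request:
move_arm([
  [0,-5,0,0,-0.05],
  [0,-10,0,0,-0.05],
  [0,-15,0,0,-0.05],
  [0,-25,0,0,-0.05],
  [0,-25,0,0,-0.05],
  [0,-25,0,0,0],
  [0,0,0,0,0.2],
])

```text
time: 15.13
eef_pos: [653.7, -264.3, 141.5]
eef_rot: [0.525, -0.489, 0.479, -0.506]
force: [1.4, 0.4, 1.4]
grip_width: 51.1
```

Run:
```python
from look import *
goto((421,-1.5,120),-63.5)
look("6",side=(170,270,130,210))
```

```text
t 15.13 pos [ 653.7 -264.3  141.5] hz 3.6 down [-0.029 -0.009 -1.   ] w 51.1 F [1.4 0.4 1.4] q [ 0.61  0.63 -0.44  1.47  0.3   1.14  0.17]
delta tool [-277.1   26.  -215. ]
yaw(tool y down => +turn lowers heading) 67.1
```

View pics/side6.png

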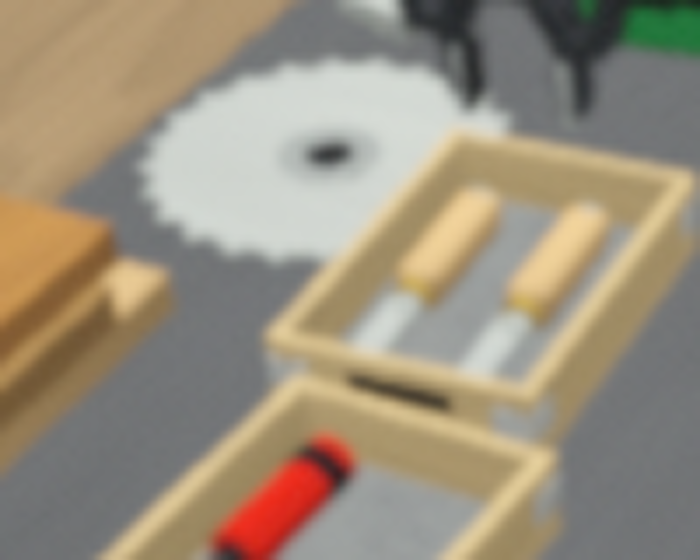

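Request:
move_arm([
  [-27,0,-21,0,0.2],
  [-27,0,-21,0,0.2],
  [-27,0,-21,0,0.2],
  [-27,0,-21,0,0.2],
  [-27,0,-21,0,0.2],
  [-27,0,-21,0,0.2],
  [-27,0,-21,0,0.2],
  [-27,0,-21,0,0.2],
  [-27,0,-21,0,0.2],
  [-27,0,-21,0,0.2],
])

```text
time: 16.02
eef_pos: [419.7, -4.4, 144.6]
eef_rot: [0.522, -0.49, 0.485, -0.503]
force: [0.2, 0.7, 0.6]
grip_width: 51.3
```

Request:
move_arm([
  [0,0,0,6.7,0.2],
  [0,0,0,6.7,0.2],
  [0,0,0,6.7,0.2],
  [0,0,0,6.7,0.2],
  [0,0,0,6.7,0.2],
  [0,0,0,6.7,0.2],
  [0,0,0,6.7,0.2],
  [0,0,0,6.7,0.2],
  [0,0,0,6.7,0.2],
  [0,0,0,0,0.2],
])

```text
time: 16.85
eef_pos: [409.4, 2.8, 146.5]
eef_rot: [0.198, -0.678, 0.686, -0.174]
force: [-0.1, 0.6, 0.1]
grip_width: 51.0
```

Run:
```python
from look import *
goto((421,-2,120),-63.5)
```

```text
t 16.85 pos [409.4   2.8 146.5] hz -59.5 down [-0.029 -0.02  -0.999] w 51.0 F [-0.1  0.6  0.1] q [ 0.36  0.12 -0.51  2.16  0.1   0.91 -1.25]
delta tool [-8.5 26.3 10. ]
yaw(tool y down => +turn lowers heading) 4.0
```

Request:
move_arm([
  [-7,0,4,4,0.2],
  [-7,0,4,0,0.2],
  [-7,0,4,0,0.2],
  [-7,0,4,0,0.2],
  [-7,0,4,0,0.2],
  [-7,0,4,0,0.2],
  [-7,0,4,0,0.2],
  [31,0,-18,0,0.2],
  [0,0,0,0,0.2],
  [0,0,0,0,0.2],
])

```text
time: 17.68
eef_pos: [433.1, 2.1, 143.3]
eef_rot: [0.181, -0.683, 0.69, -0.154]
force: [1.0, -0.1, 1.5]
grip_width: 51.5
```

Run:
```python
from look import *
goto((421,-2,60),-63.5)
```

```text
t 17.68 pos [433.1   2.1 143.3] hz -62.6 down [-0.036 -0.019 -0.999] w 51.5 F [ 1.  -0.1  1.5] q [ 0.34  0.18 -0.5   2.11  0.12  0.92 -1.32]
delta tool [ 9.3 83.7 -1.9]
yaw(tool y down => +turn lowers heading) 0.9
```

Request:
move_arm([
  [4,25,0,0.9,0.2],
  [4,25,0,0,0.2],
  [0,25,0,0,0.2],
  [0,0,0,0,0.2],
  [0,0,0,0,0.2],
])

```text
time: 18.1
eef_pos: [427.8, -2.9, 68.1]
eef_rot: [0.175, -0.684, 0.692, -0.151]
force: [-0.2, 0.6, 1.0]
grip_width: 51.4
```

Run:
```python
from look import *
goto((421,-2,19),-63.5)
look("7",side=(215,325,170,250))
```

```text
t 18.1 pos [427.8  -2.9  68.1] hz -63.4 down [-0.03  -0.019 -0.999] w 51.4 F [-0.2  0.6  1. ] q [ 0.31  0.29 -0.47  2.19  0.22  0.74 -1.42]
delta tool [ 4.  49.3 -4. ]
yaw(tool y down => +turn lowers heading) 0.1
```

View pics/side7.png

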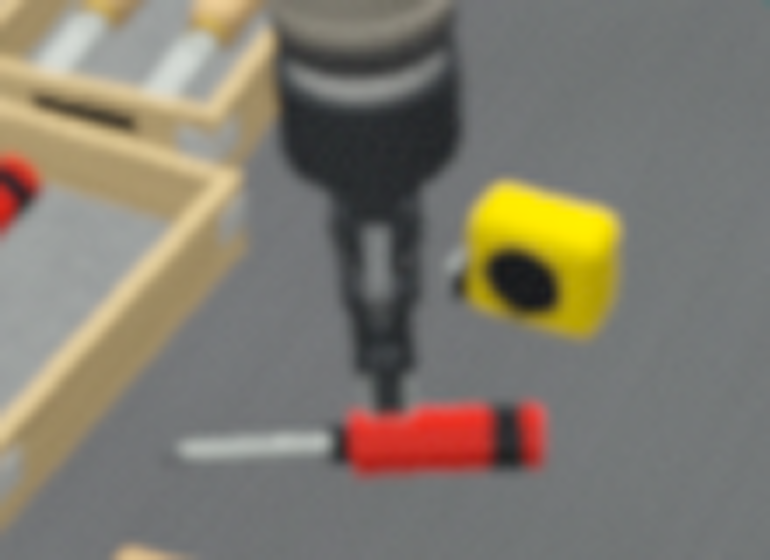

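Request:
move_arm([
  [1,8,-1,0,0.2],
  [1,8,-1,0,0.2],
  [1,8,-1,0,0.2],
  [0,8,-1,0,0.2],
  [0,8,0,0,0.2],
  [0,4,0,0,0.2],
  [0,0,0,0,0.2],
])

```text
time: 18.73
eef_pos: [426.3, -1.0, 24.3]
eef_rot: [0.171, -0.683, 0.693, -0.154]
force: [-0.7, -0.4, -0.7]
grip_width: 51.5
```

Run:
```python
from look import *
goto((421,-2,19),-63.5)
look("8",side=(215,325,170,250))
```

```text
t 18.73 pos [426.3  -1.   24.3] hz -63.4 down [-0.021 -0.019 -1.   ] w 51.5 F [-0.7 -0.4 -0.7] q [ 0.27  0.37 -0.44  2.22  0.29  0.62 -1.49]
delta tool [ 5.1  5.4 -1.5]
yaw(tool y down => +turn lowers heading) 0.1
```

View pics/side8.png

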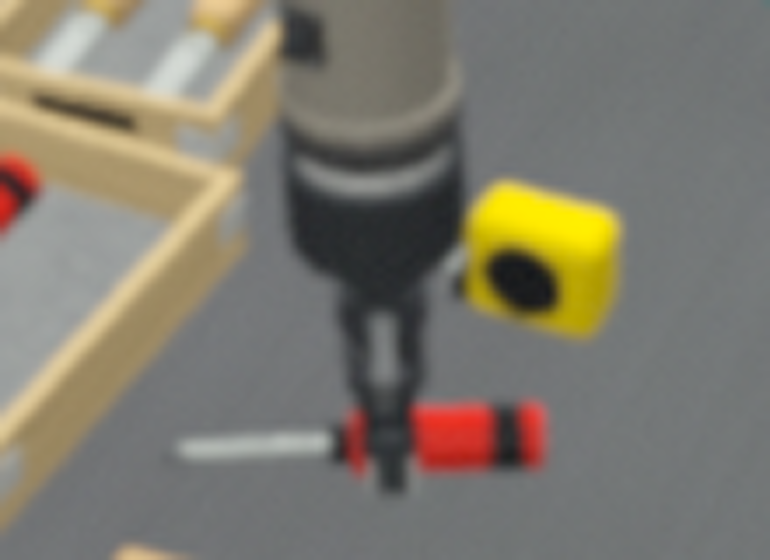

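Request:
move_arm([
  [1,3,-1,0,0.2],
  [1,2.5,0,0,0.2],
  [0,0,0,0,-1],
  [0,0,0,0,-1],
  [0,0,0,0,-1],
  [0,0,0,0,-1],
  [0,0,0,0,-1],
  [0,0,0,0,-1],
])

```text
time: 19.45
eef_pos: [424.7, -1.1, 19.3]
eef_rot: [0.17, -0.683, 0.693, -0.154]
force: [0.4, -0.3, -2.3]
grip_width: 26.7
```

Run:
```python
from look import *
goto((421,-2,19),-63.5)
look("9",side=(215,325,170,250))
```

```text
t 19.45 pos [424.7  -1.1  19.3] hz -63.4 down [-0.019 -0.019 -1.   ] w 26.7 F [ 0.4 -0.3 -2.3] q [ 0.27  0.38 -0.43  2.23  0.3   0.61 -1.5 ]
delta tool [ 3.7  0.4 -0.9]
yaw(tool y down => +turn lowers heading) 0.1
```

View pics/side9.png

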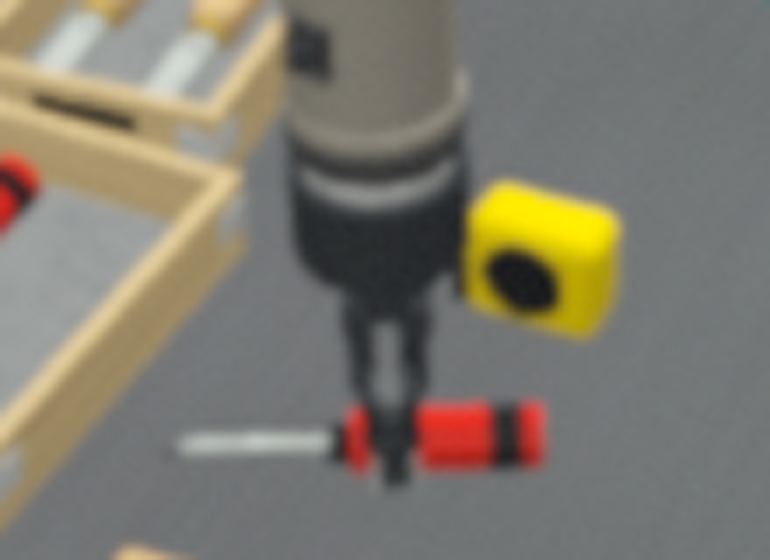

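Request:
move_arm([
  [0,-5,0,0,-1],
  [0,-15,0,0,-1],
  [0,-20,0,0,-1],
  [0,-20,0,0,-1],
  [0,-20,0,0,-1],
  [0,-20,0,0,-1],
  [0,-5,0,0,-1],
])

```text
time: 20.08
eef_pos: [423.9, 1.3, 128.0]
eef_rot: [0.173, -0.684, 0.692, -0.152]
force: [0.2, 0.6, -0.3]
grip_width: 26.6
```

Request:
move_arm([
  [0,0,0,-6.8,-1],
  [0,0,0,-6.8,-1],
  [0,0,0,-6.8,-1],
  [0,0,0,-6.8,-1],
  [0,0,0,-6.8,-1],
  [0,0,0,-6.8,-1],
  [0,0,0,-6.8,-1],
  [0,0,0,-6.8,-1],
  [0,0,0,-6.8,-1],
  [0,0,0,0,-1],
])

```text
time: 20.92
eef_pos: [421.3, 0.9, 126.3]
eef_rot: [0.515, -0.498, 0.494, -0.492]
force: [0.6, 0.1, -1.8]
grip_width: 26.7
```

Run:
```python
from look import *
goto((614.5,-19.7,125),-2.2)
```

```text
t 20.92 pos [421.3   0.9 126.3] hz 0.9 down [-0.027 -0.019 -0.999] w 26.7 F [ 0.6  0.1 -1.8] q [ 0.48  0.19 -0.65  2.16  0.17  0.87 -0.26]
delta tool [ 23.6  -3.6 192.8]
yaw(tool y down => +turn lowers heading) 3.1
```

Request:
move_arm([
  [3,-2,24,3,-1],
  [3,-2,24,0,-1],
  [3,-2,24,0,-1],
  [3,-2,24,0,-1],
  [2,-2,24,0,-1],
  [2,-2,24,0,-1],
  [2,0,24,0,-1],
  [2,0,20,0,-1],
  [0,0,0,0,-1],
  [0,0,0,0,-1],
])

```text
time: 21.75
eef_pos: [610.2, -30.3, 124.3]
eef_rot: [-0.497, 0.522, -0.514, 0.465]
force: [-0.3, -0.1, -0.5]
grip_width: 26.6
```

Run:
```python
from look import *
goto((614.5,-19.7,27),-2.2)
look("10",top=(225,305,120,200),side=(130,260,150,250),f=6)
```

```text
t 21.75 pos [610.2 -30.3 124.3] hz -4.2 down [-0.041 -0.023 -0.999] w 26.6 F [-0.3 -0.1 -0.5] q [ 0.38  0.52 -0.56  1.72  0.33  1.04 -0.37]
delta tool [-13.4  96.8   7.3]
yaw(tool y down => +turn lowers heading) -2.0
```

View pics/side10.png

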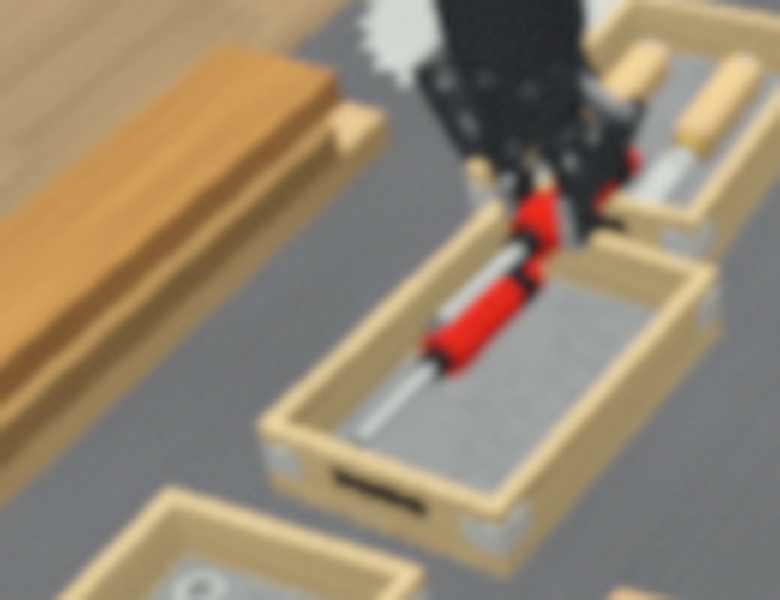

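View pics/top10.png

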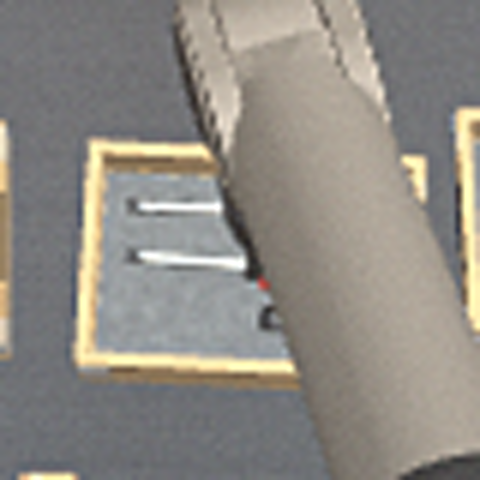

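Run:
```python
from h import *
r=load("top10.npz");q=load("side10.npz")
print("top",onplane(r,[(225+132/6-.5,120+256/6-.5)],119)[0].round(1),"side",onplane(q,[(130+438/6-.5,150+325/6-.5)],119)[0].round(1))
```

```text
top [618.8  71.  119. ] side [615.  66. 119.]
```

Request:
move_arm([
  [-4,8,2,-2,-1],
  [-4,10,2,0,-1],
  [-3,10,2,0,-1],
  [-2,10,1,0,-1],
  [0,10,0,0,-1],
  [0,10,0,0,-1],
  [0,10,0,0,-1],
  [0,8,0,0,-1],
  [0,0,0,0,-1],
])

```text
time: 22.6
eef_pos: [608.6, -17.3, 38.3]
eef_rot: [-0.51, 0.514, -0.503, 0.473]
force: [-1.0, -0.3, -2.1]
grip_width: 26.2
```

Run:
```python
from look import *
goto((614.5,-18,27),-2.2)
```

```text
t 22.6 pos [608.6 -17.3  38.3] hz -1.9 down [-0.048 -0.024 -0.999] w 26.2 F [-1.  -0.3 -2.1] q [ 0.33  0.63 -0.52  1.77  0.4   0.91 -0.41]
delta tool [ 0.2 11.1  6.4]
yaw(tool y down => +turn lowers heading) 0.3
```

Request:
move_arm([
  [0,2,2,0,-1],
  [0,2,2,0,-1],
  [0,2,2,0,-1],
  [0,1.5,0,0,-1],
  [0,1,0,0,-1],
  [0,0,0,0,-1],
])

```text
time: 23.1
eef_pos: [616.2, -18.4, 29.4]
eef_rot: [-0.509, 0.513, -0.504, 0.474]
force: [-0.1, 0.0, -1.3]
grip_width: 26.9
```

Run:
```python
from look import *
goto((614.5,-18,27),-2.2)
```

```text
t 23.1 pos [616.2 -18.4  29.4] hz -2.0 down [-0.045 -0.024 -0.999] w 26.9 F [-0.1  0.  -1.3] q [ 0.33  0.65 -0.52  1.75  0.41  0.9  -0.41]
delta tool [-0.4  2.4 -1.6]
yaw(tool y down => +turn lowers heading) 0.2
```

Request:
move_arm([
  [0,1.2,0,0,-1],
  [0,0,0,0,-1],
])

```text
time: 23.27
eef_pos: [616.6, -18.4, 28.6]
eef_rot: [-0.508, 0.513, -0.504, 0.474]
force: [0.3, -0.4, -1.4]
grip_width: 26.9
```

Request:
move_arm([
  [0,1.2,0,0,-1],
  [0,0,0,0,-1],
])

```text
time: 23.43
eef_pos: [616.7, -18.5, 27.7]
eef_rot: [-0.508, 0.513, -0.504, 0.474]
force: [-1.3, -0.1, -1.9]
grip_width: 26.7
```

Request:
move_arm([
  [0,1,0,0,-1],
  [0,0,0,0,-1],
])

```text
time: 23.6
eef_pos: [617.1, -18.4, 27.7]
eef_rot: [-0.508, 0.513, -0.504, 0.474]
force: [-0.6, 0.4, -1.6]
grip_width: 26.2
```

Run:
```python
from look import *
goto((614.5,-18,27),-2.2)
look("11",side=(130,260,150,250),f=6)
```

```text
t 23.6 pos [617.1 -18.4  27.7] hz -2.0 down [-0.043 -0.025 -0.999] w 26.2 F [-0.6  0.4 -1.6] q [ 0.33  0.65 -0.51  1.75  0.42  0.9  -0.42]
delta tool [-0.3  0.8 -2.6]
yaw(tool y down => +turn lowers heading) 0.2
```

View pics/side11.png

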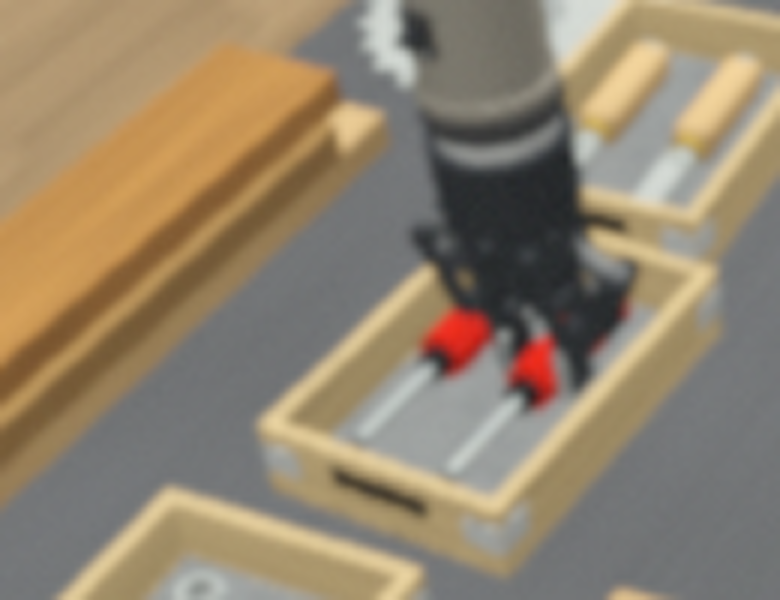

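Request:
move_arm([
  [0,1,-1.5,0,-1],
  [0,0,0,0,-1],
])

```text
time: 23.82
eef_pos: [617.1, -18.3, 27.6]
eef_rot: [-0.507, 0.512, -0.505, 0.475]
force: [0.2, -0.4, -1.5]
grip_width: 26.8
```

Request:
move_arm([
  [0,1.2,0,0,-1],
  [0,0,0,0,-1],
])

```text
time: 23.98
eef_pos: [617.2, -18.3, 27.6]
eef_rot: [-0.507, 0.512, -0.505, 0.475]
force: [0.8, 0.2, -0.4]
grip_width: 26.4
```

Request:
move_arm([
  [0,1.2,0,0,-1],
  [0,0,0,0,-1],
])

```text
time: 24.15
eef_pos: [617.3, -18.2, 27.5]
eef_rot: [-0.507, 0.511, -0.506, 0.475]
force: [0.7, -1.3, -1.5]
grip_width: 26.9
```

Request:
move_arm([
  [0,0.5,0,0,-0.35],
  [0,0,0,0,-0.2],
  [0,0,0,0,-0.05],
  [0,0,0,0,-0.05],
])

```text
time: 24.48
eef_pos: [616.6, -18.2, 26.1]
eef_rot: [-0.508, 0.512, -0.505, 0.475]
force: [-0.0, 0.2, 0.5]
grip_width: 40.5
```

Request:
move_arm([
  [0,-5,0,0,-0.05],
  [0,-10,0,0,-0.05],
  [0,-15,0,0,-0.05],
  [0,-25,0,0,-0.05],
  [0,-25,0,0,-0.05],
  [0,-25,0,0,0],
  [0,0,0,0,0],
])

```text
time: 25.07
eef_pos: [619.5, -15.0, 136.4]
eef_rot: [-0.509, 0.513, -0.503, 0.474]
force: [2.2, -0.0, 0.3]
grip_width: 42.8
```

Run:
```python
from look import *
goto((379,249.5,120),-116.3)
look("12",side=(130,260,150,250),f=6)
```

```text
t 25.07 pos [619.5 -15.  136.4] hz -2.0 down [-0.045 -0.025 -0.999] w 42.8 F [ 2.2 -0.   0.3] q [ 0.36  0.52 -0.57  1.68  0.33  1.08 -0.35]
delta tool [-256.7   20.6 -248.5]
yaw(tool y down => +turn lowers heading) 114.3
```

View pics/side12.png

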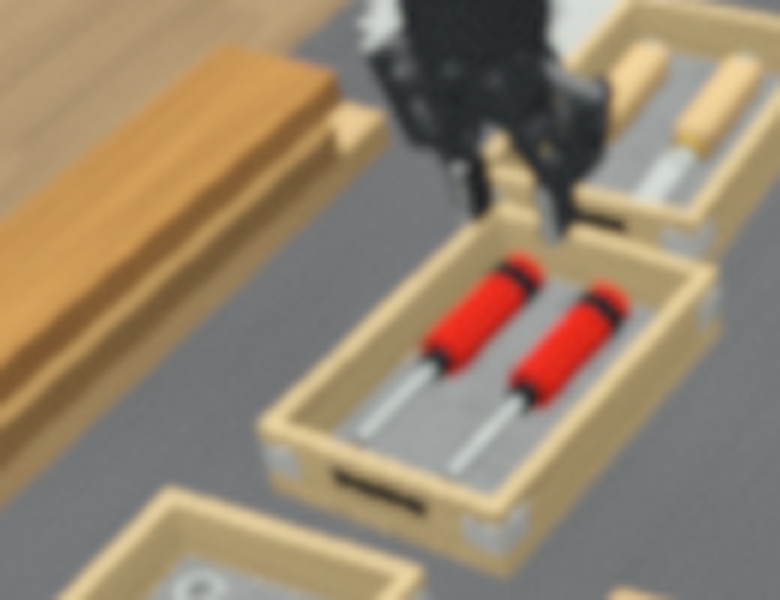

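Request:
move_arm([
  [-26,0,-24,0,0],
  [-26,0,-24,0,0],
  [-26,0,-24,0,0],
  [-26,0,-24,0,0],
  [-26,0,-24,0,0],
  [-26,0,-24,0,0],
  [-26,0,-24,0,0],
  [-26,0,-24,0,0],
  [-24,0,-24,0,0],
  [0,0,0,0,0],
])

```text
time: 25.95
eef_pos: [400.6, 228.2, 134.2]
eef_rot: [-0.509, 0.516, -0.506, 0.468]
force: [-0.1, -0.6, 0.1]
grip_width: 42.5
```

Request:
move_arm([
  [0,0,0,-6.8,0],
  [0,0,0,-6.8,0],
  [0,0,0,-6.8,0],
  [0,0,0,-6.8,0],
  [0,0,0,-6.8,0],
  [0,0,0,-6.8,0],
  [0,0,0,-6.8,0],
  [0,0,0,-6.8,0],
  [0,0,0,-6.8,0],
  [0,0,0,0,0],
])

```text
time: 26.78
eef_pos: [393.3, 226.3, 130.3]
eef_rot: [0.703, -0.19, 0.155, -0.667]
force: [0.5, -0.1, -0.1]
grip_width: 42.7
```

Run:
```python
from look import *
goto((379,249.5,60),63.7)
```

```text
t 26.78 pos [393.3 226.3 130.3] hz 61.9 down [-0.06  -0.037 -0.998] w 42.7 F [ 0.5 -0.1 -0.1] q [ 0.2   0.35 -0.96  2.05  0.33  0.98  0.15]
delta tool [-21.1  70.2  18. ]
yaw(tool y down => +turn lowers heading) -1.8
```

Request:
move_arm([
  [-10,35,9,-1.8,0],
  [-10,35,9,0,0],
  [0,0,0,0,0],
  [0,0,0,0,0],
])

```text
time: 27.12
eef_pos: [381.8, 248.0, 58.3]
eef_rot: [0.705, -0.183, 0.149, -0.669]
force: [-0.5, -0.3, -0.3]
grip_width: 42.6
```

Run:
```python
from look import *
goto((379,249.5,60),63.7)
```

```text
t 27.12 pos [381.8 248.   58.3] hz 62.9 down [-0.058 -0.038 -0.998] w 42.6 F [-0.5 -0.3 -0.3] q [ 0.07  0.47 -0.88  2.1   0.46  0.86 -0.  ]
delta tool [-3.3 -1.6 -0.1]
yaw(tool y down => +turn lowers heading) -0.8
```

Request:
move_arm([
  [0,-8,0,0,0],
  [0,-8,0,0,0],
  [0,-8,0,0,0],
  [0,-8,0,0,0],
  [0,-8,0,0,0],
  [0,-8,0,0,0],
  [0,0,0,0,0],
])

```text
time: 27.7
eef_pos: [389.1, 249.8, 117.5]
eef_rot: [0.703, -0.182, 0.156, -0.67]
force: [0.5, -0.0, 0.2]
grip_width: 42.7
```

Run:
```python
from look import *
goto((379,249.5,60),63.7)
```

```text
t 27.7 pos [389.1 249.8 117.5] hz 62.4 down [-0.048 -0.036 -0.998] w 42.7 F [ 0.5 -0.   0.2] q [ 0.14  0.38 -0.95  2.05  0.37  0.96  0.08]
delta tool [-7.3 57.8 -1.9]
yaw(tool y down => +turn lowers heading) -1.3
```

Request:
move_arm([
  [-3,30,0,-1.3,0],
  [-3,28,0,0,0],
  [0,0,0,0,0],
  [0,-7,0,0,0],
  [0,-7,0,0,0],
  [0,-7,0,0,0],
  [0,-7,0,0,0],
  [0,-7,0,0,0],
  [0,-7,0,0,0],
  [0,-7,0,0,0],
])

```text
time: 28.53
eef_pos: [388.9, 254.8, 120.4]
eef_rot: [0.701, -0.171, 0.153, -0.675]
force: [-0.6, -0.4, -0.1]
grip_width: 42.6
```

Run:
```python
from look import *
goto((379,249.5,60),63.7)
```

```text
t 28.53 pos [388.9 254.8 120.4] hz 63.5 down [-0.034 -0.031 -0.999] w 42.6 F [-0.6 -0.4 -0.1] q [ 0.14  0.37 -0.96  2.05  0.37  0.95  0.08]
delta tool [-5.5 60.8 -6.6]
yaw(tool y down => +turn lowers heading) -0.2
```

Request:
move_arm([
  [-2,30,0,-1,0],
  [-2,28,0,0,0],
  [0,0,0,0,0],
  [0,-7,0,0,0],
  [0,-7,0,0,0],
  [0,-7,0,0,0],
  [0,-7,0,0,0],
  [0,-7,0,0,0],
  [0,-7,0,0,0],
  [0,-7,0,0,0],
])

```text
time: 29.37
eef_pos: [391.7, 260.6, 126.6]
eef_rot: [0.699, -0.16, 0.153, -0.68]
force: [0.0, -0.1, -0.5]
grip_width: 42.7
```

Run:
```python
from look import *
goto((379,249.5,60),63.7)
```

```text
t 29.37 pos [391.7 260.6 126.6] hz 64.4 down [-0.016 -0.023 -1.   ] w 42.7 F [ 0.  -0.1 -0.5] q [ 0.14  0.36 -0.97  2.05  0.37  0.95  0.09]
delta tool [ -6.3  67.  -13.6]
yaw(tool y down => +turn lowers heading) 0.7
```

Works. Descend now.

Request:
move_arm([
  [-2,25,-5,0.7,0],
  [-2,25,-5,0,0],
  [-2,14,-3,0,0],
  [0,0,0,0,0],
  [0,0,0,0,0],
])

```text
time: 29.78
eef_pos: [384.6, 252.9, 68.2]
eef_rot: [0.695, -0.162, 0.162, -0.682]
force: [0.1, 0.2, -0.5]
grip_width: 42.5
```

Run:
```python
from look import *
goto((379,249.5,18.5),63.7)
look("13",side=(195,305,240,330))
```

```text
t 29.78 pos [384.6 252.9  68.2] hz 63.5 down [-0.004 -0.018 -1.   ] w 42.5 F [ 0.1  0.2 -0.5] q [ 0.08  0.43 -0.9   2.12  0.48  0.82 -0.02]
delta tool [-3.7 49.8 -4.6]
yaw(tool y down => +turn lowers heading) -0.2
```

View pics/side13.png

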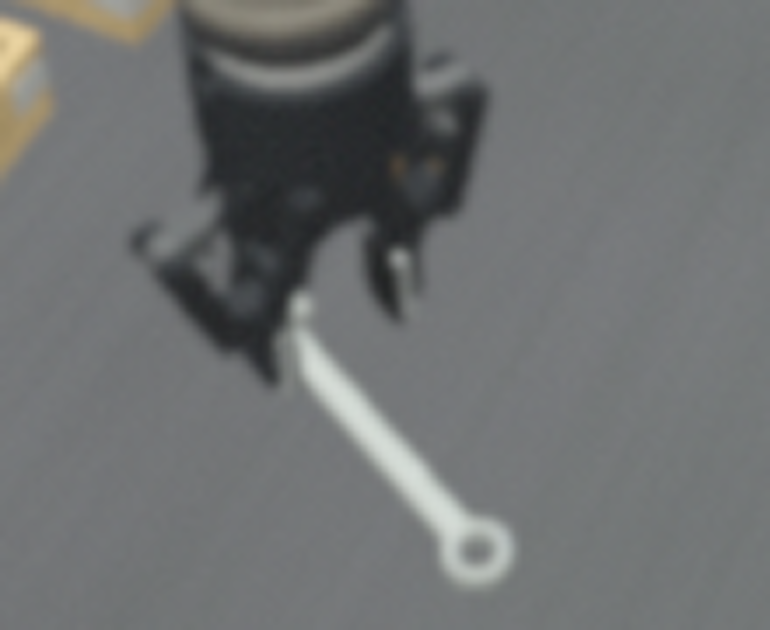

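Request:
move_arm([
  [-1,8,-1,0,0],
  [-1,8,-1,0,0],
  [-1,8,-1,0,0],
  [-1,8,-1,0,0],
  [0,8,0,0,0],
  [0,3,0,0,0],
  [0,0,0,0,0],
])

```text
time: 30.42
eef_pos: [381.3, 252.0, 23.9]
eef_rot: [0.693, -0.161, 0.164, -0.683]
force: [-0.2, -0.1, 0.6]
grip_width: 42.6
```

Run:
```python
from look import *
goto((379,249.5,18.5),63.7)
look("14",side=(195,305,240,330))
```

```text
t 30.42 pos [381.3 252.   23.9] hz 63.5 down [ 0.001 -0.015 -1.   ] w 42.6 F [-0.2 -0.1  0.6] q [ 0.01  0.5  -0.83  2.16  0.58  0.73 -0.11]
delta tool [-1.   5.5 -3.2]
yaw(tool y down => +turn lowers heading) -0.2
```

View pics/side14.png

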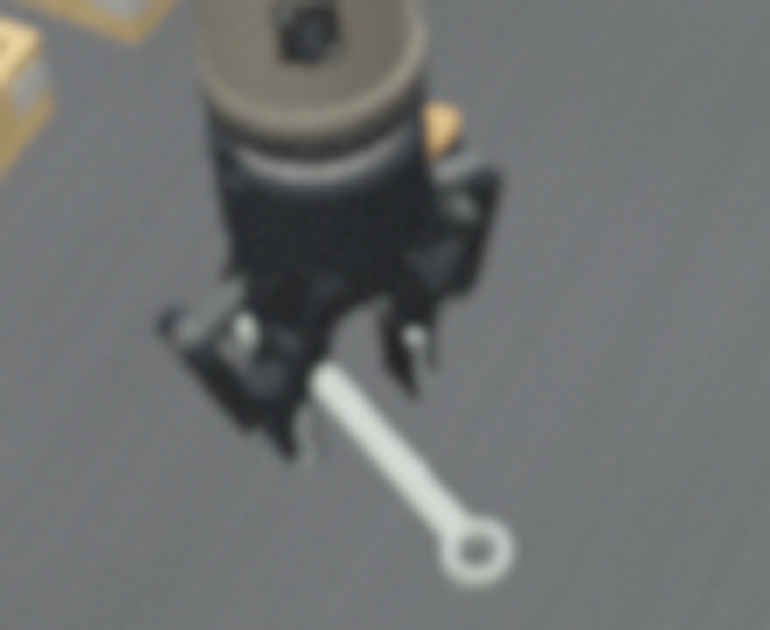

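Request:
move_arm([
  [-1,3,-1,0,0],
  [-1,2.5,0,0,0],
  [0,0,0,0,0],
])

```text
time: 30.72
eef_pos: [379.3, 252.4, 18.4]
eef_rot: [0.693, -0.161, 0.164, -0.684]
force: [0.0, 0.2, -0.0]
grip_width: 43.0
```

Run:
```python
from look import *
goto((379,249.5,18.5),63.7)
```

```text
t 30.72 pos [379.3 252.4  18.4] hz 63.5 down [ 0.002 -0.014 -1.   ] w 43.0 F [ 0.   0.2 -0. ] q [-0.    0.5  -0.82  2.17  0.59  0.71 -0.12]
delta tool [ 1.1 -0.  -2.7]
yaw(tool y down => +turn lowers heading) -0.2
```

Request:
move_arm([
  [0,0,0,0,-0.4],
  [0,0,0,0,-0.6],
  [0,0,0,0,-0.6],
])

```text
time: 30.97
eef_pos: [379.5, 252.6, 18.7]
eef_rot: [0.693, -0.16, 0.164, -0.684]
force: [-0.7, 0.4, 0.2]
grip_width: 17.1
```

Request:
move_arm([
  [0,0,0,0,-1],
  [0,0,0,0,-1],
  [0,0,0,0,-1],
  [0,0,0,0,-1],
])

```text
time: 31.3
eef_pos: [379.6, 252.5, 19.1]
eef_rot: [0.693, -0.16, 0.165, -0.684]
force: [0.2, 0.3, -1.6]
grip_width: 9.6
```

Run:
```python
from look import *
goto((379,249.5,18.5),63.7)
look("15",side=(195,305,240,330))
```

```text
t 31.3 pos [379.6 252.5  19.1] hz 63.4 down [ 0.003 -0.014 -1.   ] w 9.6 F [ 0.2  0.3 -1.6] q [-0.    0.5  -0.82  2.17  0.59  0.72 -0.12]
delta tool [ 0.8  0.6 -2.9]
yaw(tool y down => +turn lowers heading) -0.3
```

View pics/side15.png

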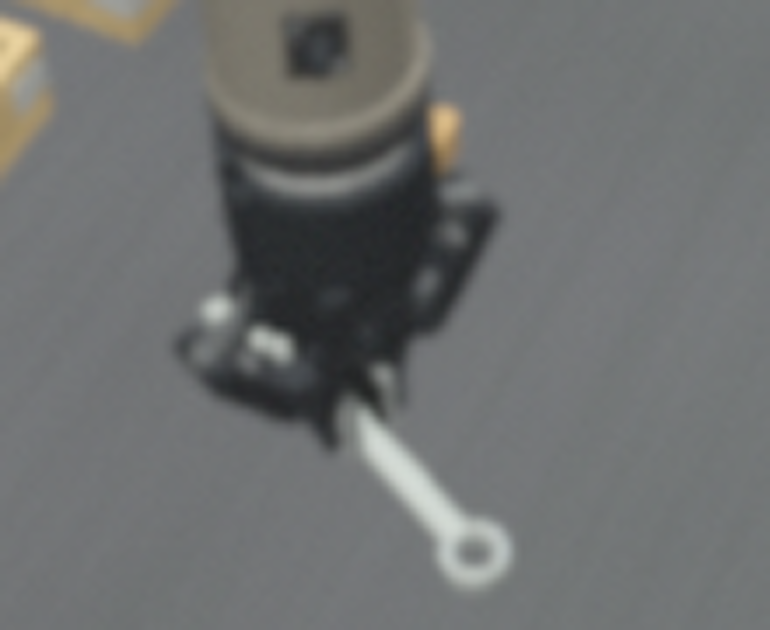

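Request:
move_arm([
  [0,-4,0,0,-1],
  [0,-10,0,0,-1],
  [0,-15,0,0,-1],
  [0,-18,0,0,-1],
  [0,-18,0,0,-1],
  [0,-18,0,0,-1],
  [0,-18,0,0,-1],
  [0,0,0,0,-1],
])

```text
time: 32.02
eef_pos: [377.2, 254.0, 126.9]
eef_rot: [0.694, -0.16, 0.163, -0.683]
force: [0.7, 0.8, -0.9]
grip_width: 9.8
```

Request:
move_arm([
  [0,0,0,-6.8,-1],
  [0,0,0,-6.8,-1],
  [0,0,0,-6.8,-1],
  [0,0,0,-6.8,-1],
  [0,0,0,-6.8,-1],
  [0,0,0,-6.8,-1],
  [0,0,0,-6.8,-1],
  [0,0,0,-6.8,-1],
  [0,0,0,-6.8,-1],
  [0,0,0,0,-1],
])

```text
time: 32.85
eef_pos: [375.0, 251.5, 126.5]
eef_rot: [0.675, 0.228, -0.231, -0.662]
force: [0.5, 0.4, -1.4]
grip_width: 9.5
```

Run:
```python
from look import *
goto((627,269,125),-178.5)
look("16",side=(170,330,200,320),f=5)
```

```text
t 32.85 pos [375.  251.5 126.5] hz 127.9 down [ 0.002 -0.019 -1.   ] w 9.5 F [ 0.5  0.4 -1.4] q [ 0.35  0.43 -1.25  2.1   0.51  0.98  1.05]
delta tool [ 209.6    1.6 -140.9]
yaw(tool y down => +turn lowers heading) -53.6
```

View pics/side16.png

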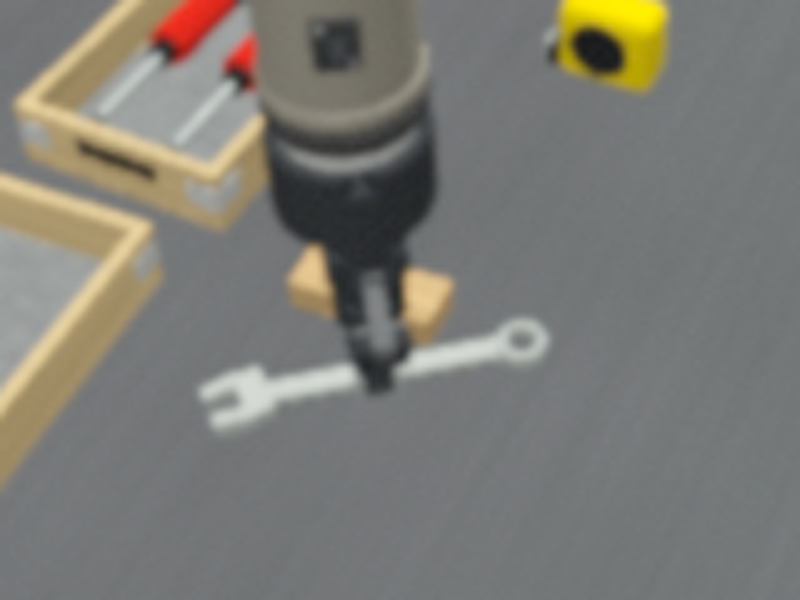

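Request:
move_arm([
  [20,0,-13.5,0,-1],
  [20,0,-13.5,0,-1],
  [20,0,-13.5,0,-1],
  [20,0,-13.5,0,-1],
  [20,0,-13.5,0,-1],
  [20,0,-13.5,0,-1],
  [20,0,-13.5,0,-1],
  [20,0,-13.5,0,-1],
  [20,0,-13.5,0,-1],
  [10,0,-7,0,-1],
])

```text
time: 33.73
eef_pos: [608.7, 260.1, 121.3]
eef_rot: [0.683, 0.214, -0.223, -0.662]
force: [0.3, -0.4, -1.5]
grip_width: 9.8
```

Run:
```python
from look import *
goto((627,269,125),-178.5)
```

```text
t 33.73 pos [608.7 260.1 121.3] hz 126.0 down [-0.003 -0.031 -1.   ] w 9.8 F [ 0.3 -0.4 -1.5] q [ 0.18  0.75 -1.02  1.6   0.69  1.21  1.21]
delta tool [19.9 -4.  -3.7]
yaw(tool y down => +turn lowers heading) -55.5
```

Request:
move_arm([
  [0,-1,0,-6.9,-1],
  [0,-1,0,-6.9,-1],
  [0,-1,0,-6.9,-1],
  [0,-1,0,-6.9,-1],
  [0,0,0,-6.9,-1],
])

```text
time: 34.15
eef_pos: [613.0, 258.2, 122.4]
eef_rot: [0.586, 0.401, -0.417, -0.567]
force: [-0.6, 0.3, -1.4]
grip_width: 9.8
```

Run:
```python
from look import *
goto((627,269,125),-178.5)
```

```text
t 34.15 pos [613.  258.2 122.4] hz 160.7 down [-0.003 -0.035 -0.999] w 9.8 F [-0.6  0.3 -1.4] q [ 0.24  0.81 -1.13  1.59  0.78  1.28  1.77]
delta tool [14.7 -3.  -9.6]
yaw(tool y down => +turn lowers heading) -20.8
```

Request:
move_arm([
  [0,0,0,-6.9,-1],
  [0,0,0,-6.9,-1],
  [0,0,0,-7,-1],
  [0,0,0,0,-1],
])

```text
time: 34.48
eef_pos: [612.6, 257.1, 119.8]
eef_rot: [-0.499, -0.497, 0.519, 0.484]
force: [-0.5, -0.2, -1.5]
grip_width: 9.6
```

Run:
```python
from look import *
goto((627,269,125),-178.5)
look("17",top=(150,240,120,200),side=(80,230,180,310),f=5)
```

```text
t 34.48 pos [612.6 257.1 119.8] hz -178.1 down [-0.006 -0.038 -0.999] w 9.6 F [-0.5 -0.2 -1.5] q [ 0.26  0.86 -1.19  1.59  0.84  1.31  2.11]
delta tool [ 11.3  -5.7 -14.8]
yaw(tool y down => +turn lowers heading) 0.4
```

View pics/side17.png

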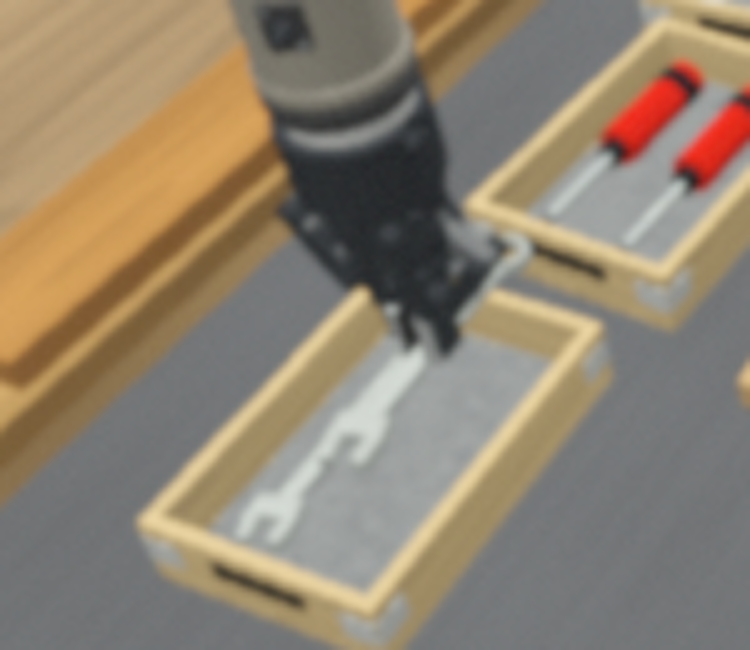

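View pics/top17.png

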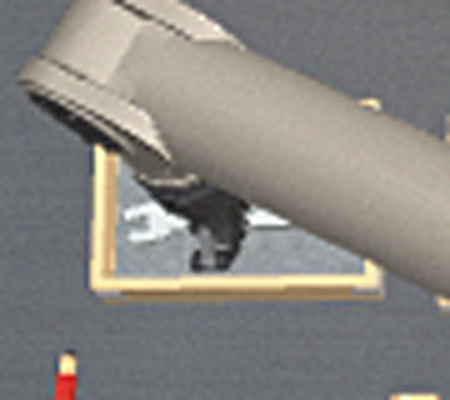

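Request:
move_arm([
  [2,-7,-3,0.4,-1],
  [2,-7,-3,0,-1],
  [2,-7,-3,0,-1],
  [2,-7,-3,0,-1],
  [2,-7,0,0,-1],
  [0,-7,0,0,-1],
  [0,-7,0,0,-1],
  [0,0,0,0,-1],
])

```text
time: 35.25
eef_pos: [626.5, 272.0, 175.7]
eef_rot: [-0.506, -0.493, 0.512, 0.488]
force: [0.1, 0.7, -0.6]
grip_width: 9.7
```

Run:
```python
from look import *
goto((627,269,125),-178.5)
q=load("side17.npz")
print(onplane(q,[(80+362/5-.5,180+450/5-.5),(80+525/5-.5,180+242/5-.5)],105).round(1),onplane(q,[(80+262/5-.5,180+530/5-.5)],15).round(1))
```

```text
t 35.25 pos [626.5 272.  175.7] hz -179.4 down [-0.002 -0.037 -0.999] w 9.7 F [ 0.1  0.7 -0.6] q [ 0.24  0.82 -1.22  1.49  0.79  1.4   2.12]
delta tool [-1.1 50.8 -0.6]
yaw(tool y down => +turn lowers heading) -0.9
[[598.5 327.8 105. ]
 [613.1 165.3 105. ]] [[680.4 342.   15. ]]
```

Request:
move_arm([
  [-35,0,0,0,-1],
  [-35,0,0,0,-1],
  [0,0,0,0,-1],
  [7,0,0,-0.5,-1],
  [7,0,0,0,-1],
  [7,0,0,0,-1],
  [7,0,0,0,-1],
  [7,0,0,0,-1],
  [7,0,0,0,-1],
  [7,0,0,0,-1],
])

```text
time: 36.08
eef_pos: [623.8, 258.0, 177.3]
eef_rot: [-0.501, -0.497, 0.516, 0.485]
force: [-1.1, 0.1, -1.8]
grip_width: 9.4
```

Run:
```python
from look import *
goto((627,272,125),-178.5)
```

```text
t 36.08 pos [623.8 258.  177.3] hz -178.5 down [-0.002 -0.035 -0.999] w 9.4 F [-1.1  0.1 -1.8] q [ 0.27  0.81 -1.23  1.51  0.79  1.4   2.15]
delta tool [15.7 51.8 -3.7]
yaw(tool y down => +turn lowers heading) 0.0
```

Request:
move_arm([
  [4,15,-1,0,-1],
  [4,25,-1,0,-1],
  [4,25,-1,0,-1],
  [3,20,0,0,-1],
  [0,15,0,0,-1],
  [0,0,0,0,-1],
])

```text
time: 36.58
eef_pos: [624.3, 278.6, 69.8]
eef_rot: [-0.499, -0.5, 0.517, 0.483]
force: [-0.3, -0.7, -1.9]
grip_width: 9.5
```

Run:
```python
from look import *
goto((627,272,27),-178.5)
```

```text
t 36.58 pos [624.3 278.6  69.8] hz -178.0 down [-0.    -0.032 -0.999] w 9.5 F [-0.3 -0.7 -1.9] q [ 0.2   0.92 -1.14  1.57  0.89  1.26  2.07]
delta tool [-5.3 43.  -2.6]
yaw(tool y down => +turn lowers heading) 0.5
```

Request:
move_arm([
  [-3,4,-1,0.5,-1],
  [-2,6,-1,0,-1],
  [0,8,0,0,-1],
  [0,8,0,0,-1],
  [0,6,0,0,-1],
  [0,0,0,0,-1],
])

```text
time: 37.08
eef_pos: [628.3, 271.8, 36.6]
eef_rot: [-0.502, -0.498, 0.513, 0.486]
force: [-0.8, -0.4, -1.2]
grip_width: 9.6
```

Run:
```python
from look import *
goto((627,272,27),-178.5)
look("18",side=(80,230,180,310),f=5)
```

```text
t 37.08 pos [628.3 271.8  36.6] hz -178.7 down [ 0.002 -0.031 -1.   ] w 9.6 F [-0.8 -0.4 -1.2] q [ 0.2   0.96 -1.11  1.59  0.93  1.22  2.05]
delta tool [0.5 9.6 1.3]
yaw(tool y down => +turn lowers heading) -0.2
```

View pics/side18.png

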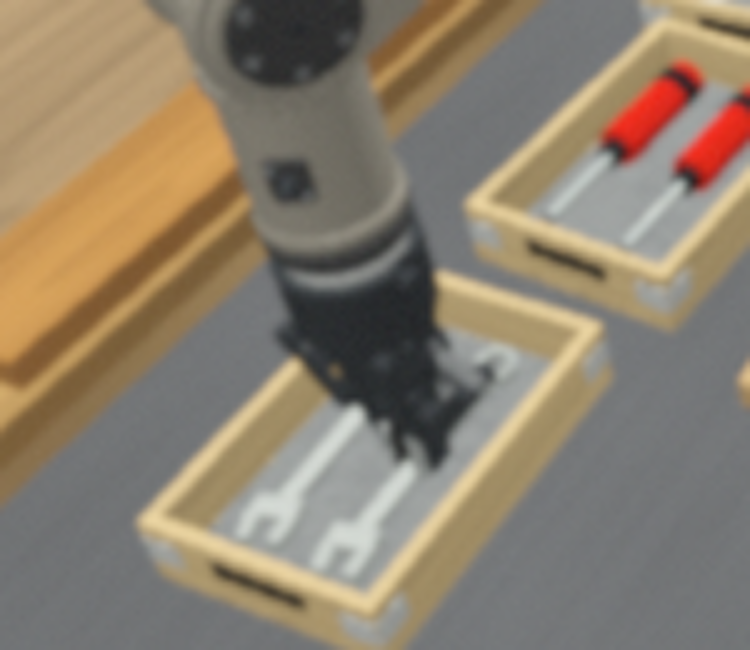

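Request:
move_arm([
  [0,2.5,0,0,-1],
  [0,2,0,0,-1],
  [0,1.5,0,0,-1],
  [0,0,0,0,-1],
])

```text
time: 37.47
eef_pos: [629.4, 272.6, 32.3]
eef_rot: [-0.503, -0.5, 0.512, 0.486]
force: [0.9, -0.1, -1.5]
grip_width: 9.4
```

Request:
move_arm([
  [0,1.5,0,0,-1],
  [0,0,0,0,-1],
])

```text
time: 37.63
eef_pos: [629.5, 272.8, 31.1]
eef_rot: [-0.503, -0.5, 0.512, 0.486]
force: [0.2, -0.3, -1.2]
grip_width: 9.8
```

Request:
move_arm([
  [0,1.5,0,0,-1],
  [0,1,0,0,-1],
])

```text
time: 37.8
eef_pos: [629.8, 273.1, 29.0]
eef_rot: [-0.503, -0.5, 0.511, 0.486]
force: [0.2, -0.7, -0.4]
grip_width: 9.9
```

Run:
```python
from look import *
goto((627,272,27),-178.5)
```

```text
t 37.8 pos [629.8 273.1  29. ] hz -178.7 down [ 0.006 -0.028 -1.   ] w 9.9 F [ 0.2 -0.7 -0.4] q [ 0.2   0.97 -1.11  1.59  0.94  1.2   2.05]
delta tool [-0.9  2.1  2.8]
yaw(tool y down => +turn lowers heading) -0.2
```

Request:
move_arm([
  [0,2,0,0,-1],
  [0,2,0,0,-1],
])

```text
time: 37.97
eef_pos: [630.1, 273.1, 27.0]
eef_rot: [-0.503, -0.5, 0.511, 0.485]
force: [-3.4, -4.6, 14.5]
grip_width: 9.5
```

Request:
move_arm([
  [0,2.5,0,0,-1],
  [0,2.5,0,0,-1],
])

```text
time: 38.13
eef_pos: [630.1, 273.1, 27.0]
eef_rot: [-0.504, -0.499, 0.511, 0.485]
force: [-3.5, -4.1, 12.1]
grip_width: 9.6
```

Run:
```python
from look import *
goto((627,272,27),-178.5)
look("19",side=(80,230,180,310),f=5)
```

```text
t 38.13 pos [630.1 273.1  27. ] hz -178.7 down [ 0.007 -0.031 -0.999] w 9.6 F [-3.5 -4.1 12.1] q [ 0.2   0.97 -1.1   1.59  0.94  1.2   2.04]
delta tool [-1.   0.1  3.1]
yaw(tool y down => +turn lowers heading) -0.2
```

View pics/side19.png

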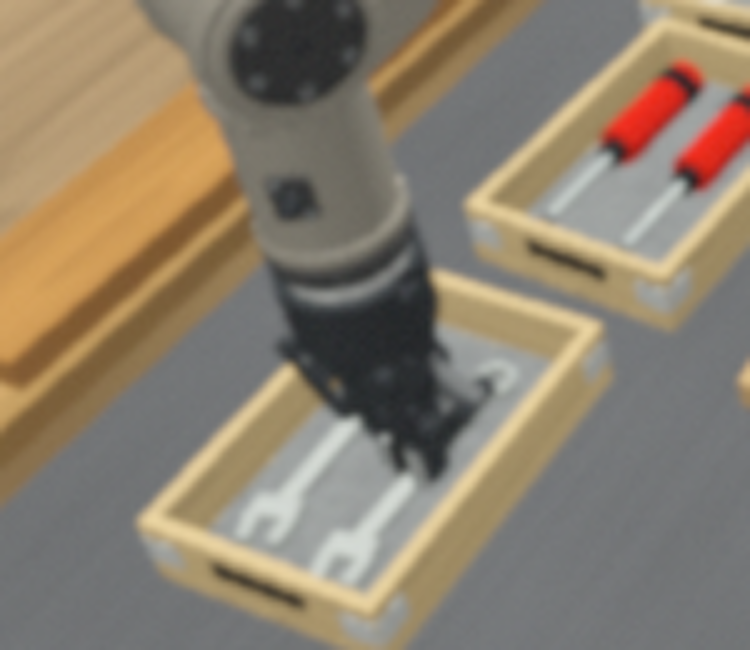

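Request:
move_arm([
  [0,0.5,0,0,-1],
  [0,0,0,0,-0.7],
  [0,0,0,0,-0.5],
  [0,0,0,0,-0.2],
  [0,0,0,0,-0.2],
])

```text
time: 38.6
eef_pos: [630.8, 274.0, 28.4]
eef_rot: [-0.504, -0.501, 0.51, 0.484]
force: [0.2, 0.3, -1.4]
grip_width: 33.9
```

Request:
move_arm([
  [0,-5,0,0,-0.2],
  [0,-10,0,0,-0.2],
  [0,-15,0,0,-0.2],
  [0,-25,0,0,-0.2],
  [0,-30,0,0,-0.2],
  [0,-35,0,0,0],
  [0,-35,0,0,0],
  [0,-35,0,0,0],
  [0,0,0,0,0],
])

```text
time: 39.35
eef_pos: [627.0, 281.2, 232.3]
eef_rot: [-0.502, -0.501, 0.511, 0.485]
force: [0.3, 1.3, 1.2]
grip_width: 42.4
```

Request:
move_arm([
  [0,0,35,0,0],
  [0,0,35,0,0],
  [0,0,35,0,0],
  [0,0,35,0,0],
  [0,0,35,0,0],
  [0,0,35,0,0],
  [0,0,0,0,0],
])

```text
time: 39.93
eef_pos: [408.5, 282.0, 238.7]
eef_rot: [-0.504, -0.506, 0.506, 0.484]
force: [-0.6, 0.7, 1.5]
grip_width: 43.0
```

Run:
```python
from look import *
goto()
look("20",top=(130,460,110,320),side=(80,260,130,310),f=2.4)
q=load("side20.npz")
cv2.imwrite("pics/side20b.png",cv2.resize(q["img"][130:320,80:270,::-1],None,fx=3.1,fy=3.1,interpolation=cv2.INTER_CUBIC))
```

```text
t 39.93 pos [408.5 282.  238.7] hz -178.6 down [ 0.02 -0.02 -1.  ] w 43.0 F [-0.6  0.7  1.5] q [ 0.4   0.37 -1.35  1.89  0.41  1.21  2.08]
```

View pics/top20.png

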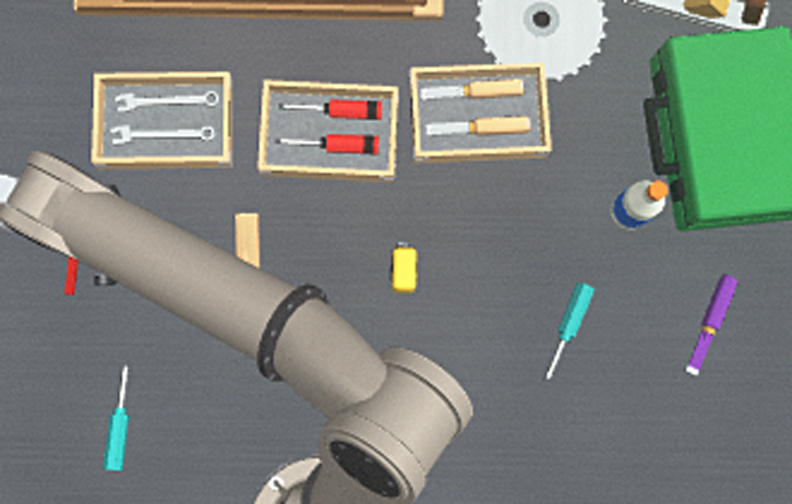

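View pics/side20b.png

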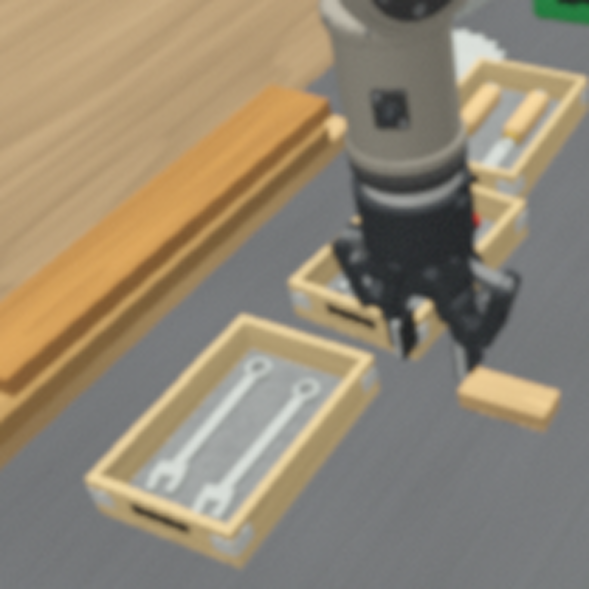

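```bash
python3 -c "
from plant import ticket
print(ticket.job_done())"
```

```text
the job is handed in; nothing more can be done
None
```

The chisel, screwdriver and spanner are each in the tray with their own kind, and I handed the job in at about 40 s of the 72 s allowed. Each was set down gently beside the old tool, lengthwise and pointing the same way.

**Last checks:** The final top and side pictures show all three new tools separate from the old ones and roughly centred. In the top picture the tape, glue and both turquoise and purple look-alikes are where they were. The arm partly covers the pencil, offcut and screw tin, but nothing came near them. The side picture has the arm in front of most of the screwdriver tray, though earlier side views showed that screwdriver lying flat.

**What disagreed or came close:**
- **Cameras:** the two disagreed by about 3–8 mm in places, so I used averages. Final positions are probably good to a few millimetres.
- **Wrist tilt:** it drifted by up to 4° during moves. I corrected it before picking up the chisel and the spanner, but not for the screwdriver.
- **Spanner:** the gripper was still tilted nearly 2° at set-down, so I pressed to about 14 N until it stopped at the expected height. I judged it flat from that stop and the last pictures.
- **Joint 3:** it ended at -1.35, close to its -1.37 limit but within range.

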